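# Scent and pack a souvenir order

### The job

Prepare the souvenir order: while the carton is still empty, press the scent canister's nozzle cap fully down to spritz the carton and let the cap spring back up. Then pack every gift box upright and flat on the carton's floor, all side by side in one layer, and give the packed carton a second spritz in the same way. Leave the mugs and other things on the counter standing where they are.

Things in the scene. Friction and masses are not known exactly. Their poses are not given: they have to be found in the camera images.
- carton: shallow open shipping carton of brown card, fixed to the counter: outside 162 mm along its x by 250 mm along its y and 50 mm high, walls and floor 5 mm thick, so inside it is 152 mm (x) by 240 mm (y). Origin in the middle of its underside, at table height. All the gift boxes fit in together, upright in one layer, if well arranged; they then stand about 10 mm above the rim
- cap (a joint): travel of the scent canister's sprung white nozzle cap, in m: 0 up, 0.008 fully down. The spring needs about 2 N to start and 7 N at the bottom, and lifts the cap again
- cap_top (a point): middle of the flat top of the nozzle cap, 152 mm above the table when up. The cap, an upright cylinder 34 mm across and 24 mm high, slides straight down on an aluminium canister 56 mm across, fixed to the counter on a round wooden foot (80 mm) beyond the carton
- long_box_mid (a point): the long gift box, 158 mm (its x) by 66 mm (its y). Kraft card body 56 mm high; amid its top stands a wooden grip bar 44 mm long (box x), 12 mm thick (box y), 46 mm high: 102 mm in all. The point is 50 mm above the underside, the bar's middle 29 mm above the point. Same after half a turn.
- medium_box_mid (a point): the medium gift box, 86 mm (its x) by 74 mm (its y). Kraft card body 56 mm high; amid its top stands a wooden grip bar 44 mm long (box x), 12 mm thick (box y), 46 mm high: 102 mm in all. The point is 50 mm above the underside, the bar's middle 29 mm above the point. Same after half a turn.
- small_box1_mid (a point): a small gift box, 70 mm (its x) by 66 mm (its y); two or three small boxes are there, the absent one reads None from the start. Kraft card body 56 mm high; amid its top stands a wooden grip bar 44 mm long (box x), 12 mm thick (box y), 46 mm high: 102 mm in all. The point is 50 mm above the underside, the bar's middle 29 mm above the point. Same after half a turn.
- small_box2_mid (a point): a small gift box, 70 mm (its x) by 66 mm (its y); two or three small boxes are there, the absent one reads None from the start. Kraft card body 56 mm high; amid its top stands a wooden grip bar 44 mm long (box x), 12 mm thick (box y), 46 mm high: 102 mm in all. The point is 50 mm above the underside, the bar's middle 29 mm above the point. Same after half a turn.
- small_box3_mid (a point): a small gift box, 70 mm (its x) by 66 mm (its y); two or three small boxes are there, the absent one reads None from the start. Kraft card body 56 mm high; amid its top stands a wooden grip bar 44 mm long (box x), 12 mm thick (box y), 46 mm high: 102 mm in all. The point is 50 mm above the underside, the bar's middle 29 mm above the point. Same after half a turn.
- mug: bystander: white mug 80 mm across (and a handle) and 90 mm high, standing among the gift boxes; origin under its middle
- figurine: bystander: terracotta figurine 102 mm high, origin under its middle
- trinket_bowl: bystander: blue bowl 84 mm across, 45 mm high, origin under its middle
- tape_roll: bystander: roll of clear tape lying flat, 100 mm across, 48 mm high, origin under its middle
- chip_stack: bystander: stack of white chips 40 mm across, 40 mm high, origin under its middle
- coffee_cup: bystander: terracotta cup without handle, 68 mm across, 85 mm high, origin under its middle

How it is judged (in metres and radians):
On the way, in this order (a step that is already met when the one before it is completed fails the run):
1. the nozzle cap is pressed fully down (over 6 of its 8 mm) while no gift box is in the carton (value of joint cap above 0.006 m and horizontal distance between each of long_box_mid, medium_box_mid, small_box1_mid, small_box2_mid, small_box3_mid and carton above 0.105 m), for 0.1 s.
2. the cap has sprung back up (value of joint cap below 0.002 m), for 0.1 s.
3. every gift box stands upright on the carton's floor, inside its walls, with the cap up (x of long_box_mid in the frame of carton between -0.05 and 0.05 m and y of long_box_mid in the frame of carton between -0.092 and 0.092 m and height (world z) of each of long_box_mid, medium_box_mid, small_box1_mid, small_box2_mid, small_box3_mid below 0.063 m and angle between each of long_box_mid, medium_box_mid, small_box1_mid, small_box2_mid, small_box3_mid's own z axis and vertical below 0.1 rad and x of medium_box_mid in the frame of carton between -0.05 and 0.05 m and y of medium_box_mid in the frame of carton between -0.092 and 0.092 m and x of small_box1_mid in the frame of carton between -0.05 and 0.05 m and y of small_box1_mid in the frame of carton between -0.092 and 0.092 m and x of small_box2_mid in the frame of carton between -0.05 and 0.05 m and y of small_box2_mid in the frame of carton between -0.092 and 0.092 m and x of small_box3_mid in the frame of carton between -0.05 and 0.05 m and y of small_box3_mid in the frame of carton between -0.092 and 0.092 m and value of joint cap below 0.002 m), for 0.2 s.
4. the cap is pressed fully down again with every gift box in the carton (value of joint cap above 0.006 m and x of long_box_mid in the frame of carton between -0.05 and 0.05 m and y of long_box_mid in the frame of carton between -0.092 and 0.092 m and height (world z) of each of long_box_mid, medium_box_mid, small_box1_mid, small_box2_mid, small_box3_mid below 0.063 m and angle between each of long_box_mid, medium_box_mid, small_box1_mid, small_box2_mid, small_box3_mid's own z axis and vertical below 0.1 rad and x of medium_box_mid in the frame of carton between -0.05 and 0.05 m and y of medium_box_mid in the frame of carton between -0.092 and 0.092 m and x of small_box1_mid in the frame of carton between -0.05 and 0.05 m and y of small_box1_mid in the frame of carton between -0.092 and 0.092 m and x of small_box2_mid in the frame of carton between -0.05 and 0.05 m and y of small_box2_mid in the frame of carton between -0.092 and 0.092 m and x of small_box3_mid in the frame of carton between -0.05 and 0.05 m and y of small_box3_mid in the frame of carton between -0.092 and 0.092 m), for 0.1 s.
At the end, for the whole second after the job is handed in: every gift box present stands upright (within 0.1 rad) on the carton's floor (within 8 mm) inside its walls, at rest, and the cap is up (within 2 mm) (all of step 3 and linear speed of each of long_box, medium_box, small_box1, small_box2, small_box3 below 0.02 m/s); the robot touches nothing.
It fails at once if a bystander is knocked over, or shoved more than 8 cm (angle between any of mug, figurine, trinket_bowl, tape_roll, chip_stack, coffee_cup's own z axis and vertical above 0.6 rad or distance of any of mug, figurine, trinket_bowl, tape_roll, chip_stack, coffee_cup from where it was at the start of the episode above 0.08 m).
Of small_box1, small_box2, small_box3 only 2 to 3 are there at a start; the rules pass over those that are not, and their reading is None.
At some moment in a run one of long_box, medium_box, small_box1, small_box2, small_box3 may be knocked a few centimetres aside while the robot is not near it.
It also fails if it takes over 210 s, if anything falls off the work surface, if the arm or the gripper's body presses on something with over 40 N, if the wrist force passes 120 N, or if a joint passes its speed limit or range.

### The arm

A 6-joint arm with a two-finger parallel gripper is mounted at the origin on the work surface. World frame = base frame: x ahead of the robot, y to its left, z up, the work surface at z = 0. Lengths are in m, angles in degrees, forces in N, time in s.
With the tool pointing down it reaches from about 0.375 to 0.9 m from the base axis. Payload 3.1 kg.
Tool frame: the origin (TCP) lies between the finger pads; the fingertips stand 22 mm ahead of it and the grasp point (between the pads) lies 3 mm ahead of it (bot.tip_extent is the distance from the TCP to the fingertips, in m); y points along the fingers, z is the direction in which the jaws open and shut, and the axes are right-handed (so a half turn about y gives the same grasp; the last joint's range is limited). The gripper opens to 87 mm and grips with 3 to 60 N. Pads are 19 mm wide; open, the fingers measure 117 mm over their backs; the gripper's body (75 mm by 190 mm) begins 51 mm behind the grasp point.
Start: joints at [53.142, 30.224, 82.088, -0, 67.689, -10.227], TCP at [0.28, 0.559, 0.245] pointing down, gripper open.
Joint ranges: [-176.69, 176.69], [-43.24, 126.21], [12.49, 139.97], [-82, 262], [0, 151.66], [-163.58, 163.58]. Speed limits (degrees/s): [159.86, 159.86, 180, 180, 180, 180].

### API

Orientations are given as a 3x3 rotation matrix whose columns are the frame's x, y, z axes.
In Python, from rig import bot, eyes, models gives the robot as it stands. The module is installed in compiled form; this text tells all that it offers.
- The arm moves only by the tool arm_command, never from a script. Its arguments are lists of equal length, an entry for each row: "translation": the shift along the tool's x, y, z each as a share of 0.08 m, from -1 to 1, a list of three; "rotation": the turn, a rotation vector about the tool's x, y, z each as a share of 60 degrees, from -1 to 1, a list of three; "grip": the closure, from -1 (fully open) to 1 (shut), so that 0 is half open. In form: {"translation": [[x, y, z], ...], "rotation": [[rx, ry, rz], ...], "grip": [grip, ...]}. A call has 1 to 5 rows; each row is the pose to reach, as a shift and turn from the pose commanded when the call began, along the tool's axes at that moment; what a row does not reach only later rows make up. A row lasts 1/10 s, in which the tool goes at most 50 mm and 8.59 degrees, less where a joint would pass 70% of its speed; a pose out of reach is approached as far as the arm can. A call with a number of a shift or a turn outside -1 to 1 is refused whole. A call with a gripper value outside its range is refused whole. The fingers move at their own pace and stop on an object; the grip force is fixed at half the most. Time passes only in rows, so rows that repeat a pose let the fingers close. It gives the time, the measured TCP pose, the force and the opening at its end, in the units of the state.
- bot.read_state(): the state, without advancing time (a new reading comes with each control period).
- eyes.capture(name): name is "scene" or "top"; returns a dict with "image" (480x640x3 uint8, blue, green, red), "mtx" (3x3 intrinsics, pixels), "rvec" (rotation vector, rad) and "tvec" (3), from world to camera coordinates, as OpenCV has them. Camera axes: x right, y down, z forward; pixel columns grow to the right and rows downward; lengths in m; the calibration is good to about 2 mm. A picture is of the moment at which its call begins. There is no depth.
- bot.hand_in(): hands the job in, once; it reports no verdict.
Trained networks look in the newest picture that a camera, given by its name, has taken for a name from the list of things; names that differ only in an ending like _2 or _b are one class to them, and where a whole thing is asked for, a point or a joint stands for the part that bears it (a point fixed in the world has none). Each returns a list of dicts, best first, with "conf" (0 to 1); they miss things now and then, are a little off and sometimes report something else, mostly with a low value. They report only what shows in the picture. A call takes as long as a camera call.
- models.recognise(camera, thing): "extent" ([left, top, right, bottom] as shares, 0 to 1, of the picture: columns of its width, rows of its height, round what is visible of it).
- models.spot_point(camera, thing): "point" ([column, row] as shares, 0 to 1, of the picture: columns of its width, rows of its height: a listed point, or the origin of a listed thing).
The state is a dict: "time_s": time; "joint_positions": joint angles; "qvel": joint speeds; "tau": joint torques, N m; "position": TCP position; "tcp_rot": TCP orientation; "force": force on the tool from outside, world axes, zero at the start; "moment": the same for the moment, N m; "opening": opening from 0.0 (shut) to 1.0 (fully open).
Only numpy, scipy, OpenCV 4.12 (cv2) and the standard library are available. Lean on these libraries where they do the work, as an engineer would, in place of code of your own. Each camera call takes 0.05 s, during which the arm holds its last target. There are 200 camera calls.

## Working session

There is one attempt and no reset: what is moved stays moved. The work goes in short steps, Python scripts to look and compute and a tool call to move; the robot and the scene stay as the last step left them, time stands still between calls to the robot, and variables do not carry over. Pictures are saved under pics/ and viewed, about 12 in all and at most 16, crops included, and the job is handed in when it is done.

Besides the shell and the picture viewer there is one more tool, called as name(argument=value, ...), one argument or row to a line, values as JSON. arm_command: Moves the arm, as the interface text tells. Shift numbers are shares of 0.08 m and turn numbers shares of 60 degrees, none past 1 either way. Its arguments: {"type":"object","properties":{"translation":{"type":"array"},"rotation":{"type":"array"},"grip":{"type":"array"}},"required":["translation","rotation","grip"]}

```bash
mkdir -p pics; cat > h.py <<'E'
import numpy as np, cv2
from rig import bot, eyes, models
def cap(n,f=None):
    c=eyes.capture(n)
    if f: cv2.imwrite('pics/'+f,c['image'])
    return c
def ray(c,uv):
    R=cv2.Rodrigues(np.array(c['rvec'],float))[0];t=np.array(c['tvec'],float).ravel()
    p=cv2.undistortPoints(np.array([[uv]],float),np.array(c['mtx']),None).ravel()
    return -R.T@t, R.T@np.array([p[0],p[1],1])
def atz(c,uv,z):
    o,d=ray(c,uv); return o+d*(z-o[2])/d[2]
def proj(c,P):
    return cv2.projectPoints(np.array(P,float).reshape(-1,3),np.array(c['rvec'],float),np.array(c['tvec'],float),np.array(c['mtx'],float),None)[0].reshape(-1,2)
E
cat > a.py <<'E'
from h import *
np.set_printoptions(precision=4,suppress=True)
Z=dict(carton=0,cap_top=.152,long_box_mid=.05,medium_box_mid=.05,small_box1_mid=.05,mug=0,figurine=0,trinket_bowl=0,tape_roll=0,chip_stack=0,coffee_cup=0)
for n in('top','scene'):
    c=cap(n,n+'0.png')
    for k,z in Z.items():
        for r in models.spot_point(n,k)[:4]:
            uv=np.array(r['point'])*[640,480]
            if r['conf']>.2: print(n,k,round(r['conf'],2),uv.round(),atz(c,uv,z).round(3))
s=bot.read_state();print(s['position'],s['tcp_rot'],s['time_s'],bot.tip_extent)
E
python3 a.py
```

```text
top carton 0.69 [322. 270.] [0.494 0.022 0.   ]
top cap_top 0.79 [332. 192.] [0.644 0.002 0.152]
top long_box_mid 0.67 [130. 257.] [0.507 0.448 0.05 ]
top medium_box_mid 0.92 [460. 287.] [ 0.461 -0.282  0.05 ]
top small_box1_mid 0.87 [215. 204.] [0.631 0.265 0.05 ]
top small_box1_mid 0.6 [470. 352.] [ 0.321 -0.304  0.05 ]
top mug 0.79 [526. 268.] [ 0.512 -0.442  0.   ]
top figurine 0.89 [408. 160.] [ 0.757 -0.171  0.   ]
top figurine 0.68 [523. 271.] [ 0.505 -0.435  0.   ]
top trinket_bowl 0.69 [253. 157.] [0.756 0.191 0.   ]
top tape_roll 0.74 [466. 355.] [ 0.313 -0.306  0.   ]
top chip_stack 0.89 [516. 201.] [ 0.666 -0.42   0.   ]
top coffee_cup 0.93 [151. 195.] [0.659 0.424 0.   ]
top coffee_cup 0.31 [323. 269.] [0.497 0.021 0.   ]
top coffee_cup 0.3 [412. 160.] [ 0.757 -0.18   0.   ]
scene carton 0.67 [321. 240.] [0.494 0.025 0.   ]
scene cap_top 0.82 [368. 255.] [0.651 0.016 0.152]
scene long_box_mid 0.95 [454. 143.] [0.51  0.445 0.05 ]
scene long_box_mid 0.68 [153. 269.] [ 0.346 -0.315  0.05 ]
scene medium_box_mid 0.81 [194. 297.] [ 0.459 -0.281  0.05 ]
scene small_box1_mid 0.64 [436. 208.] [0.62  0.265 0.05 ]
scene mug 0.77 [149. 371.] [ 0.513 -0.431  0.   ]
scene mug 0.73 [319. 244.] [0.499 0.017 0.   ]
scene figurine 0.77 [327. 385.] [ 0.758 -0.175  0.   ]
scene figurine 0.49 [148. 372.] [ 0.513 -0.434  0.   ]
scene trinket_bowl 0.87 [458. 279.] [0.765 0.194 0.   ]
scene tape_roll 0.68 [153. 271.] [ 0.316 -0.316  0.   ]
scene chip_stack 0.77 [189. 433.] [ 0.664 -0.428  0.   ]
scene coffee_cup 0.93 [487. 197.] [ 0.658  0.418 -0.   ]
[0.2801 0.5587 0.2445] [[ 0.8939 -0.      0.4483]
 [-0.4483  0.      0.8939]
 [-0.     -1.      0.    ]] 1.2 0.022
```

View pics/top0.png

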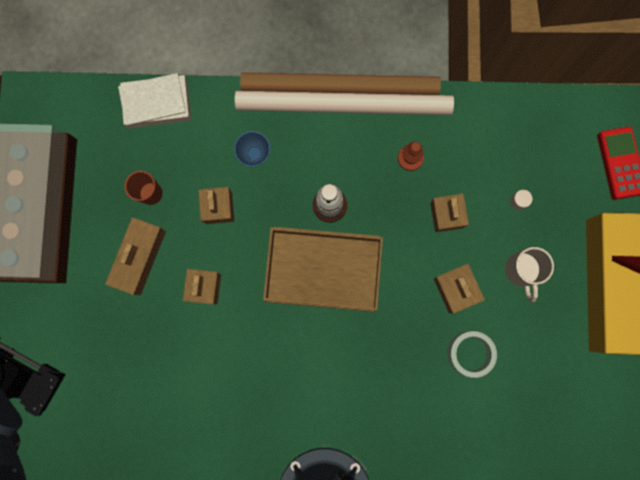

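View pics/scene0.png

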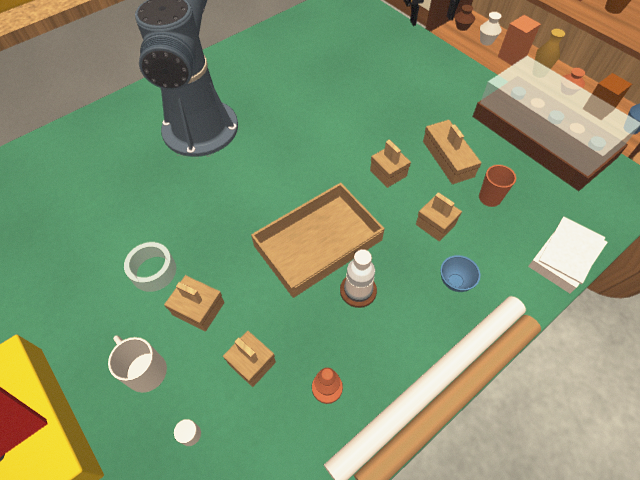

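The top view shows the long box at (134,256), small boxes at (215,204), (201,287) and (450,211), and the medium box at (460,288). The carton is at (323,270) and the cap at (330,190). All three small boxes are present. I'll fit silhouettes in both cameras to get exact poses.

```bash
cat > fit.py <<'E'
from h import *
from scipy.optimize import minimize
DIM=dict(L=(.158,.066,.056),M=(.086,.074,.056),S=(.070,.066,.056),C=(.162,.250,.050))
def cub(a,b,z0,z1): return np.array([[x,y,z] for x in(-a/2,a/2) for y in(-b/2,b/2) for z in(z0,z1)])
def fgmask(im):
    h=cv2.cvtColor(im,cv2.COLOR_BGR2HSV); H,S,V=cv2.split(h)
    return (~((H>50)&(H<100)&(S>80))).astype(np.uint8)
K=4
def render(c,kind,p,z=0,win=None):
    a,b,hh=DIM[kind]; x,y,t=p; R=np.array([[np.cos(t),-np.sin(t)],[np.sin(t),np.cos(t)]])
    parts=[cub(a,b,0,hh)]
    if kind!='C': parts.append(cub(.044,.012,hh,.102))
    u0,v0,u1,v1=win; m=np.zeros(((v1-v0)*K,(u1-u0)*K),np.uint8)
    for q in parts:
        q=q.copy(); q[:,:2]=q[:,:2]@R.T+[x,y]; q[:,2]+=z
        uv=((proj(c,q)-[u0,v0]+.5)*K-.5)
        cv2.fillConvexPoly(m,cv2.convexHull((uv*16).round().astype(np.int32)),1,shift=4)
    return cv2.resize(m.astype(np.float32),None,fx=1/K,fy=1/K,interpolation=cv2.INTER_AREA)
def fit(cs,kind,xy,yaws,z=0):
    data=[]
    for c in cs:
        u,v=proj(c,[*xy,.05])[0].astype(int); r=100 if kind=='C' else 55
        w=(max(0,u-r),max(0,v-r),min(640,u+r),min(480,v+r))
        n,l=cv2.connectedComponents(fgmask(c['image'])[w[1]:w[3],w[0]:w[2]])
        k=l[v-w[1]-4:v-w[1]+5,u-w[0]-4:u-w[0]+5]; k=k[k>0]
        data.append((c,w,(l==np.bincount(k).argmax()).astype(np.float32)))
    f=lambda p:sum(np.abs(render(c,kind,p,z,w)-m).sum()/m.sum() for c,w,m in data)
    best=min((minimize(f,[*xy,y],method='Nelder-Mead',options=dict(initial_simplex=np.array([[*xy,y],[xy[0]+.015,xy[1],y],[xy[0],xy[1]+.015,y],[*xy,y+.25]]),xatol=2e-4,fatol=1e-4)) for y in yaws),key=lambda r:r.fun)
    return best.x,best.fun
E
cat > b.py <<'E'
from fit import *
cs=[cap('top'),cap('scene')]
ya=np.deg2rad([0,30,60,90,120,150])
def tri(uvs):
    A=[];b=[]
    for c,uv in zip(cs,uvs):
        o,d=ray(c,uv);d/=np.linalg.norm(d);P=np.eye(3)-np.outer(d,d);A.append(P);b.append(P@o)
    return np.linalg.lstsq(np.vstack(A),np.hstack(b),rcond=None)[0]
for nm,k,xy in[('long','L',(.507,.447)),('med','M',(.46,-.28)),('sA','S',(.631,.265)),('sB','S',tuple(atz(cs[0],(201,287),.05)[:2])),('sC','S',tuple(atz(cs[0],(450,211),.05)[:2])),('carton','C',(.494,.022))]:
    for cc in(cs,cs[:1],cs[1:]):
        p,e=fit(cc,k,xy,ya if k!='C' else [0,.1,-.1]); print(nm,p[:2].round(4),np.rad2deg(p[2]).round(1),round(e,3))
for c,n in zip(cs,('top','scene')):
    r=models.spot_point(n,'cap_top')[0]['point'];uv=np.array(r)*[640,480];print(uv)
    x,y=uv.astype(int);cv2.imwrite(f'pics/cap_{n}.png',cv2.resize(c['image'][y-40:y+40,x-40:x+40],None,fx=6,fy=6))
a=cv2.imread('pics/cap_top.png');b=cv2.imread('pics/cap_scene.png');cv2.imwrite('pics/cap.png',cv2.resize(np.hstack([a,b]),(800,400)))
E
python3 b.py
```

```text
long [0.5111 0.4409] 161.9 0.081
long [0.5108 0.4419] -18.3 0.03
long [0.5115 0.4389] -17.9 0.026
med [ 0.4588 -0.2838] 24.7 0.086
med [ 0.4593 -0.2828] 24.6 0.041
med [ 0.4589 -0.2849] 25.0 0.031
sA [0.6324 0.2654] 5.8 0.104
sA [0.6328 0.2664] 6.8 0.03
sA [0.6329 0.2629] 186.5 0.033
sB [0.447 0.288] -4.0 0.118
sB [0.4477 0.289 ] -3.5 0.045
sB [0.4479 0.2855] -4.8 0.029
sC [ 0.6292 -0.2614] 10.2 0.093
sC [ 0.6298 -0.2608] 189.5 0.032
sC [ 0.629  -0.2629] 10.1 0.037
carton [0.495 0.018] -3.5 0.218
carton [0.4946 0.0191] -3.6 0.039
carton [0.4955 0.0156] -3.7 0.171
[332.096 192.096]
[364.288 255.408]
```

View pics/cap.png

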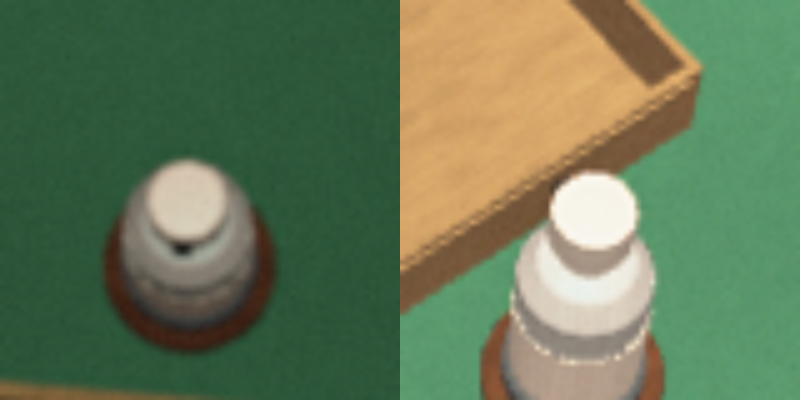

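```bash
cat > plan.py <<'E'
from fit import *
CX,CY,CT=.4950,.0175,-3.6
ct=np.deg2rad(CT);RC=np.array([[np.cos(ct),-np.sin(ct)],[np.sin(ct),np.cos(ct)]])
def toC(p): return (RC.T@(np.array(p[:2])-[CX,CY])*1000).round(1)
def where():
    s=bot.read_state();R=np.array(s['tcp_rot']);p=s['position']
    jaw=np.rad2deg(np.arctan2(R[1,2],R[0,2]))
    print('t',round(s['time_s'],1),'tcp C mm',toC(p),'z',round(p[2]*1000,1),'jaw rel carton-y',round(jaw-90-CT,2),'tilt',R[2].round(3),'F',np.round(s['force'],1),'open',round(s['opening'],3),'q6',round(s['joint_positions'][5],1))
def look(kind,xy,yaws,z=0):
    # xy in carton mm; mean of per-camera fits
    w=RC@(np.array(xy)/1000)+[CX,CY];out=[]
    for n in('top','scene'):
        try:
            p,e=fit([cap(n)],kind,tuple(w),np.deg2rad(np.array(yaws)+CT),z);y=(np.rad2deg(p[2])-CT+90)%180-90
            print(' ',kind,n,toC(p),'yaw rel',round(y,1),'err',round(e,3))
        except Exception as ex: print(n,'fail',ex)
E
python3 - <<'E'
from plan import *
where()
for n,p,y in[('L',(.5112,.4404),-18.1),('M',(.4591,-.2838),24.8),('A',(.6328,.2646),6.6),('B',(.4478,.2872),-4.1),('C',(.6294,-.2619),9.8)]: print(n,toC(p),y-CT)
for n,uv in(('top',(329.4,192)),('scene',(362.8,257.2))):
    c=cap(n); p=atz(c,uv,.152);print('cap',n,p.round(4),toC(p))
for n,p in dict(mug=(.513,-.437),fig=(.757,-.173),bowl=(.76,.192),tape=(.315,-.31),cup=(.658,.421),chip=(.665,-.425)).items():print(n,toC(p))
E
```

```text
t 1.4 tcp C mm [-248.4  526.6] z 244.6 jaw rel carton-y -23.03 tilt [ 0. -1.  0.] F [ 0.1  0.2 -0.5] open 0.999 q6 -10.2
L [-10.4 423.1] -14.500000000000002
M [ -16.9 -303. ] 28.400000000000002
A [122.  255.3] 10.2
B [-64.  266.2] -0.49999999999999956
C [ 151.7 -270.4] 13.4
cap top [0.6436 0.008  0.152 ] [148.9  -0.2]
cap scene [0.6475 0.0051 0.152 ] [153.   -2.8]
mug [  46.5 -452.5]
fig [ 273.4 -173.7]
bowl [253.5 190.8]
tape [-159.1 -338.2]
cup [137.3 412.9]
chip [ 197.4 -431. ]
```

arm_command(
  translation=[
    [0,0,0],
    [0,0,0],
    [0,0,0],
    [0,0,0],
  ],
  rotation=[
    [0,-0.384,0],
    [0,-0.384,0],
    [0,-0.384,0],
    [0,-0.384,0],
  ],
  grip=[1,1,1,1],
)

```text
time_s: 1.9
position: [0.2801, 0.5587, 0.2445]
tcp_rot: [[0.998, -0.0, 0.063], [-0.063, -0.0, 0.998], [-0.0, -1.0, -0.0]]
force: [0.6, -0.6, 0.1]
opening: 0.725
```

arm_command(
  translation=[
    [0.7125,0,-0.943],
    [0.7125,0,-0.943],
    [0.7125,0,-0.943],
  ],
  rotation=[
    [0,0,0],
    [0,0,0],
    [0,0,0],
  ],
  grip=[1,1,1],
)

```text
time_s: 2.2
position: [0.3346, 0.4761, 0.2445]
tcp_rot: [[0.998, 0.0, 0.07], [-0.07, -0.003, 0.998], [0.0, -1.0, -0.003]]
force: [0.2, 0.9, -0.2]
opening: 0.451
```

arm_command(
  translation=[
    [0.7125,0,-0.943],
    [0.7125,0,-0.943],
    [0.7125,0,-0.943],
  ],
  rotation=[
    [0,0,0],
    [0,0,0],
    [0,0,0],
  ],
  grip=[1,1,1],
)

```text
time_s: 2.5
position: [0.387, 0.3979, 0.2447]
tcp_rot: [[0.998, 0.001, 0.07], [-0.07, -0.001, 0.998], [0.001, -1.0, -0.001]]
force: [-0.0, 1.3, -0.0]
opening: 0.173
```

arm_command(
  translation=[
    [0.7125,0,-0.943],
    [0.7125,0,-0.943],
    [0.7125,0,-0.943],
  ],
  rotation=[
    [0,0,0],
    [0,0,0],
    [0,0,0],
  ],
  grip=[1,1,1],
)

```text
time_s: 2.8
position: [0.4395, 0.3196, 0.2448]
tcp_rot: [[0.998, 0.002, 0.069], [-0.069, -0.001, 0.998], [0.002, -1.0, -0.0]]
force: [0.6, 1.1, 0.7]
opening: 0.015
```

arm_command(
  translation=[
    [0.7125,0,-0.943],
    [0.7125,0,-0.943],
    [0.7125,0,-0.943],
  ],
  rotation=[
    [0,0,0],
    [0,0,0],
    [0,0,0],
  ],
  grip=[1,1,1],
)

```text
time_s: 3.1
position: [0.4919, 0.2411, 0.2448]
tcp_rot: [[0.998, 0.003, 0.069], [-0.069, -0.0, 0.998], [0.003, -1.0, -0.0]]
force: [-0.1, 1.7, 0.9]
opening: 0.004
```

arm_command(
  translation=[
    [0.7125,0,-0.943],
    [0.7125,0,-0.943],
    [0.7125,0,-0.943],
  ],
  rotation=[
    [0,0,0],
    [0,0,0],
    [0,0,0],
  ],
  grip=[1,1,1],
)

```text
time_s: 3.4
position: [0.5443, 0.1623, 0.2448]
tcp_rot: [[0.998, 0.004, 0.068], [-0.068, -0.001, 0.998], [0.004, -1.0, -0.0]]
force: [-0.1, 0.1, -0.3]
opening: 0.005
```

arm_command(
  translation=[
    [0.7125,0,-0.943],
    [0.7125,0,-0.943],
    [0.7125,0,-0.943],
  ],
  rotation=[
    [0,0,0],
    [0,0,0],
    [0,0,0],
  ],
  grip=[1,1,1],
)

```text
time_s: 3.7
position: [0.5963, 0.0835, 0.2447]
tcp_rot: [[0.998, 0.004, 0.067], [-0.067, -0.001, 0.998], [0.004, -1.0, -0.001]]
force: [-0.8, 0.7, 0.2]
opening: 0.008
```

arm_command(
  translation=[
    [0.7125,0,-0.943],
    [0.7125,0,-0.943],
    [0.7125,0,-0.943],
  ],
  rotation=[
    [0,0,0],
    [0,0,0],
    [0,0,0],
  ],
  grip=[1,1,1],
)

```text
time_s: 4.0
position: [0.6482, 0.0046, 0.2445]
tcp_rot: [[0.998, 0.003, 0.067], [-0.067, -0.001, 0.998], [0.004, -1.0, -0.001]]
force: [-0.0, 0.5, 0.5]
opening: 0.002
```

```bash
python3 -c "
from plan import *
where()"
```

```text
t 4.0 tcp C mm [153.7  -3.2] z 244.5 jaw rel carton-y -0.23 tilt [ 0.004 -1.    -0.001] F [-0.   0.5  0.5] open 0.002 q6 -95.6
```

arm_command(
  translation=[
    [-0.02,0.5,0.02],
    [-0.02,0.8,0.02],
    [-0.02,0.8,0.02],
    [-0.02,0.97,0.02],
    [-0.02,0.97,0.02],
  ],
  rotation=[
    [0,0,0],
    [0,0,0],
    [0,0,0],
    [0,0,0],
    [0,0,0],
  ],
  grip=[1,1,1,1,1],
)

```text
time_s: 4.5
position: [0.6442, 0.0105, 0.1676]
tcp_rot: [[0.998, 0.001, 0.062], [-0.062, 0.002, 0.998], [0.001, -1.0, 0.002]]
force: [-0.8, 3.1, 5.7]
opening: 0.001
```

arm_command(
  translation=[
    [0,0,0],
    [0,0,0],
    [0,0,0],
  ],
  rotation=[
    [0,0,0],
    [0,0,0],
    [0,0,0],
  ],
  grip=[1,1,1],
)

```text
time_s: 4.8
position: [0.6445, 0.0096, 0.1689]
tcp_rot: [[0.998, 0.003, 0.062], [-0.062, 0.001, 0.998], [0.003, -1.0, 0.001]]
force: [-1.3, 3.0, 5.0]
opening: 0.006
```

arm_command(
  translation=[
    [0,0.07,0],
    [0,0.07,0],
    [0,0.07,0],
    [0,0.07,0],
  ],
  rotation=[
    [0,0,0],
    [0,0,0],
    [0,0,0],
    [0,0,0],
  ],
  grip=[1,1,1,1],
)

```text
time_s: 5.2
position: [0.6448, 0.0093, 0.1662]
tcp_rot: [[0.998, 0.004, 0.063], [-0.063, 0.001, 0.998], [0.004, -1.0, 0.001]]
force: [-5.9, 4.5, 20.9]
opening: 0.004
```

arm_command(
  translation=[
    [0,-0.5,0],
    [0,-1,0],
    [0,-1,0],
    [0,-1,0],
  ],
  rotation=[
    [0,0,0],
    [0,0,0],
    [0,0,0],
    [0,0,0],
  ],
  grip=[1,1,1,1],
)

```text
time_s: 5.6
position: [0.6444, 0.0079, 0.2428]
tcp_rot: [[0.998, 0.003, 0.063], [-0.063, -0.001, 0.998], [0.003, -1.0, -0.001]]
force: [-0.4, 0.9, -0.2]
opening: 0.007
```

arm_command(
  translation=[
    [-0.1,0,0.8],
    [-0.1,0,0.8],
    [-0.1,0,0.8],
  ],
  rotation=[
    [0,0,0],
    [0,0,0],
    [0,0,0],
  ],
  grip=[0,0,0],
)

```text
time_s: 5.9
position: [0.6384, 0.0748, 0.2395]
tcp_rot: [[0.998, -0.004, 0.059], [-0.059, -0.0, 0.998], [-0.004, -1.0, -0.0]]
force: [0.5, -1.2, -0.8]
opening: 0.195
```

arm_command(
  translation=[
    [-0.1,0,0.8],
    [-0.1,0,0.8],
    [-0.1,0,0.8],
  ],
  rotation=[
    [0,0,0],
    [0,0,0],
    [0,0,0],
  ],
  grip=[0,0,0],
)

```text
time_s: 6.2
position: [0.6352, 0.1381, 0.2403]
tcp_rot: [[0.998, -0.002, 0.06], [-0.06, -0.001, 0.998], [-0.002, -1.0, -0.001]]
force: [0.2, -0.8, -0.3]
opening: 0.449
```

```bash
python3 -c "
from plan import *
where()
look('S',(122,255),[0,20])
look('S',(-64,266),[0,15])
where()"
```

```text
t 6.2 tcp C mm [132.4 129.2] z 240.3 jaw rel carton-y 0.17 tilt [-0.002 -1.    -0.001] F [ 0.2 -0.8 -0.3] open 0.449 q6 -84.1
  S top [101.4 281.4] yaw rel 5.1 err 0.863
  S scene [122.  253.6] yaw rel 10.0 err 0.031
  S top [-84.7 281.4] yaw rel 39.6 err 0.866
  S scene [ -9.6 243.5] yaw rel 4.0 err 0.764
t 6.4 tcp C mm [133.4 126.4] z 241.0 jaw rel carton-y -0.07 tilt [-0.    -1.    -0.001] F [-0.2 -0.4 -0.3] open 0.494 q6 -84.1
```

arm_command(
  translation=[
    [-0.07,0,0.8],
    [-0.07,0,0.8],
    [-0.07,0,0.8],
  ],
  rotation=[
    [0,0,0],
    [0,0,0],
    [0,0,0],
  ],
  grip=[0,0,0],
)

```text
time_s: 6.7
position: [0.6342, 0.2021, 0.2413]
tcp_rot: [[0.998, 0.0, 0.061], [-0.061, -0.0, 0.998], [0.0, -1.0, -0.0]]
force: [1.4, -0.3, -0.1]
opening: 0.499
```

arm_command(
  translation=[
    [-0.07,0,0.8],
    [-0.07,0,0.8],
    [-0.07,0,0.8],
    [-0.07,0,0.8],
  ],
  rotation=[
    [0,-0.17,0],
    [0,-0.17,0],
    [0,-0.17,0],
    [0,-0.17,0],
  ],
  grip=[0,0,0,0],
)

```text
time_s: 7.1
position: [0.6328, 0.2639, 0.2411]
tcp_rot: [[0.994, -0.0, -0.114], [0.114, -0.002, 0.994], [-0.001, -1.0, -0.002]]
force: [-0.5, 0.4, 0.0]
opening: 0.501
```

arm_command(
  translation=[
    [0,1,0],
    [0,1,0],
    [0,1,0],
  ],
  rotation=[
    [0,0,0],
    [0,0,0],
    [0,0,0],
  ],
  grip=[0,0,0],
)

```text
time_s: 7.4
position: [0.6294, 0.2623, 0.1562]
tcp_rot: [[0.994, -0.011, -0.112], [0.112, -0.004, 0.994], [-0.011, -1.0, -0.002]]
force: [-0.8, -0.5, -1.2]
opening: 0.499
```

```bash
python3 -c "
from plan import *
where()"
```

```text
t 7.4 tcp C mm [118.7 252.8] z 156.2 jaw rel carton-y 10.05 tilt [-0.011 -1.    -0.002] F [-0.8 -0.5 -1.2] open 0.499 q6 -83.1
```

arm_command(
  translation=[
    [0,0.5,0],
    [0,0.985,0],
    [0,0.985,0],
    [0,0.985,0],
    [0,0.985,0],
  ],
  rotation=[
    [0,0,0],
    [0,0,0],
    [0,0,0],
    [0,0,0],
    [0,0,0],
  ],
  grip=[0,0,0,0,0],
)

```text
time_s: 7.9
position: [0.634, 0.2651, 0.0847]
tcp_rot: [[0.993, 0.003, -0.114], [0.114, 0.0, 0.993], [0.003, -1.0, 0.0]]
force: [-0.1, -0.2, 1.0]
opening: 0.497
```

arm_command(
  translation=[
    [0,0,0],
    [0,0,0],
    [0,0,0],
    [0,0,0],
    [0,0,0],
  ],
  rotation=[
    [0,0,0],
    [0,0,0],
    [0,0,0],
    [0,0,0],
    [0,0,0],
  ],
  grip=[1,1,1,1,1],
)

```text
time_s: 8.4
position: [0.6328, 0.2653, 0.0828]
tcp_rot: [[0.993, 0.0, -0.115], [0.115, -0.001, 0.993], [0.0, -1.0, -0.001]]
force: [0.3, 8.6, -3.0]
opening: 0.133
```

```bash
python3 -c "
from plan import *
where()
look('S',(122,255),[0,20])"
```

```text
t 8.4 tcp C mm [121.9 255.9] z 82.8 jaw rel carton-y 10.23 tilt [ 0.    -1.    -0.001] F [ 0.3  8.6 -3. ] open 0.133 q6 -83.1
  S top [205.1 324.5] yaw rel 6.4 err 0.828
  S scene [120.  258.4] yaw rel 10.5 err 0.685
```

arm_command(
  translation=[
    [0,-0.8,0],
    [0,-0.8,0],
    [0,-0.8,0],
  ],
  rotation=[
    [0,0,0],
    [0,0,0],
    [0,0,0],
  ],
  grip=[1,1,1],
)

```text
time_s: 8.8
position: [0.635, 0.2663, 0.1497]
tcp_rot: [[0.993, 0.007, -0.115], [0.115, 0.002, 0.993], [0.008, -1.0, 0.001]]
force: [-0.0, 0.7, -2.7]
opening: 0.136
```

arm_command(
  translation=[
    [0,-0.8,0],
    [0,-0.8,0],
    [0,-0.8,0],
  ],
  rotation=[
    [0,0.17,0],
    [0,0.17,0],
    [0,0.17,0],
  ],
  grip=[1,1,1],
)

```text
time_s: 9.1
position: [0.6343, 0.2661, 0.2128]
tcp_rot: [[0.998, 0.006, 0.061], [-0.061, 0.002, 0.998], [0.006, -1.0, 0.002]]
force: [1.2, -0.6, -2.6]
opening: 0.141
```

arm_command(
  translation=[
    [-0.265,0,-0.83],
    [-0.265,0,-0.83],
    [-0.265,0,-0.83],
  ],
  rotation=[
    [0,0,0],
    [0,0,0],
    [0,0,0],
  ],
  grip=[1,1,1],
)

```text
time_s: 9.4
position: [0.6045, 0.1978, 0.2078]
tcp_rot: [[0.998, -0.006, 0.063], [-0.063, -0.002, 0.998], [-0.006, -1.0, -0.002]]
force: [0.5, -0.1, -2.3]
opening: 0.132
```

arm_command(
  translation=[
    [-0.265,0,-0.83],
    [-0.265,0,-0.83],
    [-0.265,0,-0.83],
  ],
  rotation=[
    [0,0,0],
    [0,0,0],
    [0,0,0],
  ],
  grip=[1,1,1],
)

```text
time_s: 9.7
position: [0.5803, 0.1339, 0.2088]
tcp_rot: [[0.998, -0.004, 0.064], [-0.064, -0.0, 0.998], [-0.004, -1.0, -0.001]]
force: [0.0, -0.1, -1.7]
opening: 0.138
```

arm_command(
  translation=[
    [-0.265,0,-0.83],
    [-0.265,0,-0.83],
    [-0.265,0,-0.83],
  ],
  rotation=[
    [0,0,0],
    [0,0,0],
    [0,0,0],
  ],
  grip=[1,1,1],
)

```text
time_s: 10.0
position: [0.5561, 0.0698, 0.2095]
tcp_rot: [[0.998, -0.002, 0.064], [-0.064, 0.0, 0.998], [-0.002, -1.0, 0.0]]
force: [0.6, 1.1, -2.2]
opening: 0.132
```

arm_command(
  translation=[
    [-0.265,0,-0.83],
    [-0.265,0,-0.83],
    [-0.265,0,-0.83],
    [-0.265,0,-0.83],
  ],
  rotation=[
    [0,0,0],
    [0,0,0],
    [0,0,0],
    [0,0,0],
  ],
  grip=[1,1,1,1],
)

```text
time_s: 10.4
position: [0.5324, 0.0069, 0.2102]
tcp_rot: [[0.998, 0.001, 0.063], [-0.063, 0.001, 0.998], [0.001, -1.0, 0.001]]
force: [1.3, 0.2, -2.0]
opening: 0.139
```

```bash
python3 -c "
from plan import *
cap('top','t1.png');cap('scene','s1.png')
where()"
```

```text
t 10.5 tcp C mm [37.8 -7.9] z 210.4 jaw rel carton-y 0.1 tilt [ 0.001 -1.     0.001] F [ 1.   0.1 -2.5] open 0.135 q6 -97.8
```

View pics/s1.png

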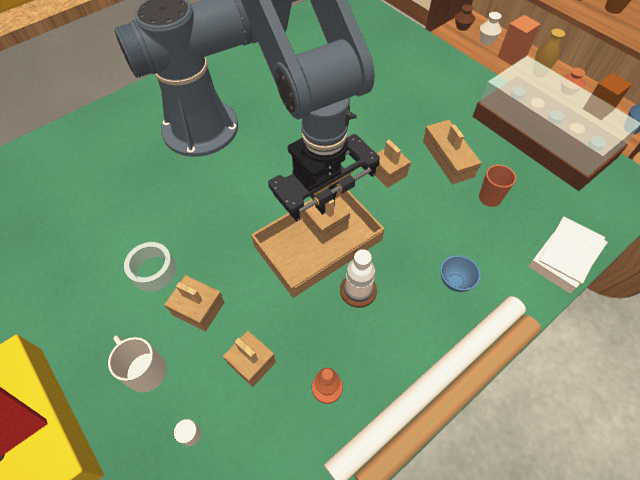

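The small box hangs level over the carton at (327,220). Lowering it into its slot.

arm_command(
  translation=[
    [-0.01,0.4,-0.025],
    [-0.01,0.75,-0.025],
    [-0.01,0.75,-0.025],
    [-0.01,0.75,-0.025],
  ],
  rotation=[
    [0,0,0],
    [0,0,0],
    [0,0,0],
    [0,0,0],
  ],
  grip=[1,1,1,1],
)

```text
time_s: 10.9
position: [0.5308, 0.0048, 0.1504]
tcp_rot: [[0.998, -0.001, 0.061], [-0.061, 0.0, 0.998], [-0.001, -1.0, 0.0]]
force: [0.2, 0.5, -1.7]
opening: 0.135
```

arm_command(
  translation=[
    [0,0.4,0],
    [0,0.7,0],
    [0,0.75,0],
    [0,0.75,0],
    [0,0.75,0],
  ],
  rotation=[
    [0,0,0],
    [0,0,0],
    [0,0,0],
    [0,0,0],
    [0,0,0],
  ],
  grip=[1,1,1,1,1],
)

```text
time_s: 11.4
position: [0.5098, 0.006, 0.0971]
tcp_rot: [[0.997, -0.044, 0.057], [-0.057, 0.003, 0.998], [-0.044, -0.999, 0.0]]
force: [-43.0, -6.3, 72.3]
opening: 0.134
```

```bash
python3 -c "
from plan import *
where()"
```

```text
t 11.4 tcp C mm [ 15.5 -10.5] z 97.1 jaw rel carton-y 0.33 tilt [-0.044 -0.999  0.   ] F [-43.   -6.3  72.3] open 0.134 q6 -98.0
```

arm_command(
  translation=[
    [0,-0.5,0],
    [0,-0.8,0],
    [0,-0.8,0],
    [0,-0.8,0],
  ],
  rotation=[
    [0,0,0],
    [0,0,0],
    [0,0,0],
    [0,0,0],
  ],
  grip=[1,1,1,1],
)

```text
time_s: 11.8
position: [0.5316, 0.004, 0.1561]
tcp_rot: [[0.998, 0.004, 0.062], [-0.062, -0.001, 0.998], [0.004, -1.0, -0.0]]
force: [-0.2, -0.1, -1.8]
opening: 0.134
```

```bash
python3 -c "
from plan import *
where()
a=cap('top')['image'];b=cap('scene')['image']
a=cv2.resize(a[160:340,240:420],(400,400));b=cv2.resize(b[110:310,240:440],(400,400))
cv2.imwrite('pics/p2.png',np.hstack([a,b]))"
```

```text
t 11.8 tcp C mm [ 37.4 -11.2] z 156.1 jaw rel carton-y 0.04 tilt [ 0.004 -1.    -0.   ] F [-0.2 -0.1 -1.8] open 0.134 q6 -98.1
```

View pics/p2.png

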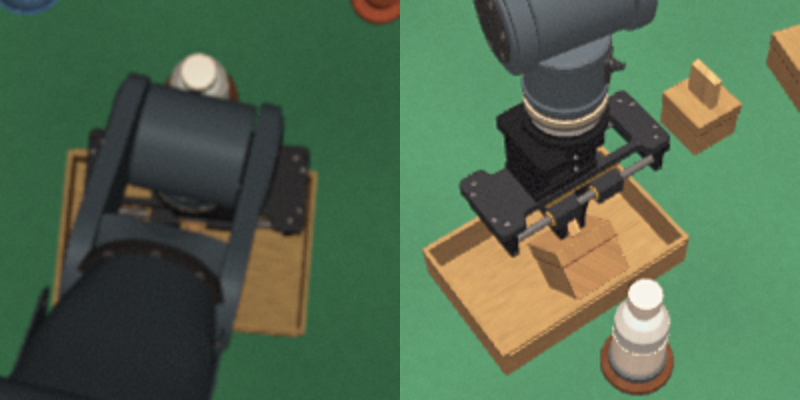

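The box has tilted in the grip: in the right-hand crop it leans at (580,255). It probably caught the far rim. I'll set it back on the open table, check the carton fit, and regrasp.

arm_command(
  translation=[
    [0,-0.8,0],
    [0,-0.8,0],
    [0,-0.8,0],
  ],
  rotation=[
    [0,0,0],
    [0,0,0],
    [0,0,0],
  ],
  grip=[1,1,1],
)

```text
time_s: 12.2
position: [0.5317, 0.0037, 0.2193]
tcp_rot: [[0.998, 0.003, 0.062], [-0.062, -0.001, 0.998], [0.003, -1.0, -0.0]]
force: [-0.0, -0.3, -2.2]
opening: 0.138
```

arm_command(
  translation=[
    [0.3,0,1],
    [0.3,0,1],
    [0.3,0,1],
  ],
  rotation=[
    [0,0,0],
    [0,0,0],
    [0,0,0],
  ],
  grip=[1,1,1],
)

```text
time_s: 12.5
position: [0.5593, 0.0856, 0.2161]
tcp_rot: [[0.998, -0.003, 0.059], [-0.059, 0.002, 0.998], [-0.003, -1.0, 0.002]]
force: [-0.8, -0.5, -1.5]
opening: 0.135
```

arm_command(
  translation=[
    [0.3,0,1],
    [0.3,0,1],
    [0.3,0,1],
  ],
  rotation=[
    [0,0,0],
    [0,0,0],
    [0,0,0],
  ],
  grip=[1,1,1],
)

```text
time_s: 12.8
position: [0.5885, 0.1636, 0.2161]
tcp_rot: [[0.998, -0.002, 0.059], [-0.059, 0.001, 0.998], [-0.002, -1.0, 0.001]]
force: [-0.7, -0.2, -1.4]
opening: 0.13
```

arm_command(
  translation=[
    [0.3,0,1],
    [0.3,0,1],
    [0.3,0,1],
    [0.3,0,1],
  ],
  rotation=[
    [0,0,0],
    [0,0,0],
    [0,0,0],
    [0,0,0],
  ],
  grip=[1,1,1,1],
)

```text
time_s: 13.2
position: [0.616, 0.238, 0.2161]
tcp_rot: [[0.998, -0.005, 0.062], [-0.062, -0.002, 0.998], [-0.005, -1.0, -0.002]]
force: [-0.0, -0.3, -1.5]
opening: 0.134
```

```bash
python3 - <<'E'
from plan import *
where()
c=cap('top');d=cap('scene');ims=[]
for k,(q,(u0,v0,u1,v1)) in enumerate(((c,(255,220,395,320)),(d,(245,175,395,300)))):
    s=400/(u1-u0);im=cv2.resize(q['image'][v0:v1,u0:u1],None,fx=s,fy=s,interpolation=cv2.INTER_CUBIC)
    def line(a,b,z,col):
        P=np.array([[x,y] for x,y in((-a,-b),(a,-b),(a,b),(-a,b))])@RC.T+[CX,CY]
        uv=(proj(q,np.c_[P,np.full(4,z)])-[u0,v0]+.5)*s-.5
        cv2.polylines(im,[uv.round().astype(int)],True,col,1)
    line(.081,.125,.05,(0,0,255));line(.076,.120,.05,(255,0,0));line(.076,.12,.005,(255,255,0))
    ims.append(im)
h=max(i.shape[0] for i in ims);ims=[cv2.copyMakeBorder(i,0,h-i.shape[0],0,0,0) for i in ims]
cv2.imwrite('pics/ov.png',np.hstack(ims))
x0=d['image'][60:260,300:500];cv2.imwrite('pics/held.png',cv2.resize(x0,(500,500)))
E
```

```text
t 13.2 tcp C mm [106.9 227.7] z 216.1 jaw rel carton-y 0.07 tilt [-0.005 -1.    -0.002] F [-0.  -0.3 -1.5] open 0.134 q6 -75.0
```

View pics/ov.png

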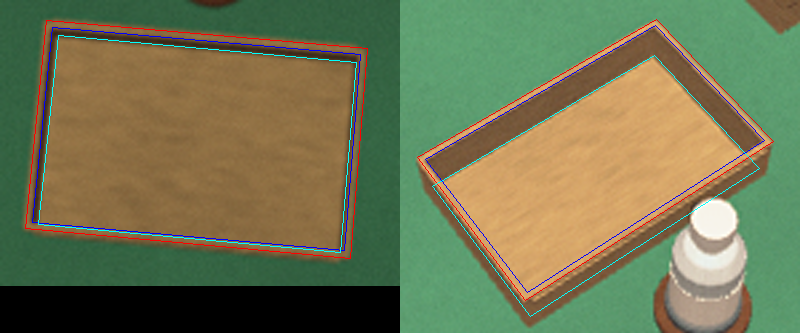

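View pics/held.png

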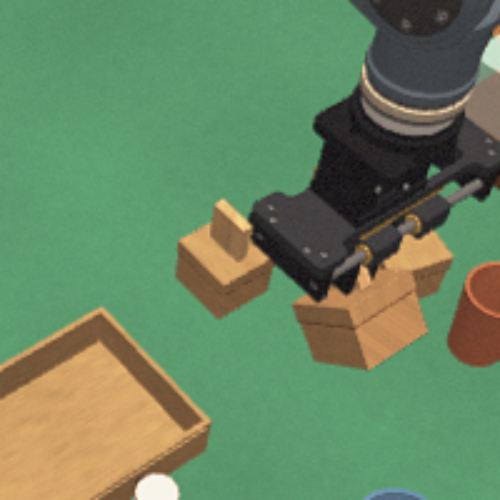

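The carton overlay fits, so the box must have caught the far rim within the 4 mm margin. From now on I'll lower boxes further inward and slide them to the wall. First I'll right this one on the table.

arm_command(
  translation=[
    [0,0.5,0],
    [0,0.75,0],
    [0,0.75,0],
    [0,0.75,0],
  ],
  rotation=[
    [0,0,0],
    [0,0,0],
    [0,0,0],
    [0,0,0],
  ],
  grip=[1,1,1,1],
)

```text
time_s: 13.7
position: [0.6173, 0.2376, 0.1585]
tcp_rot: [[0.998, -0.001, 0.064], [-0.064, -0.0, 0.998], [-0.001, -1.0, -0.0]]
force: [1.5, 0.4, -2.3]
opening: 0.135
```

arm_command(
  translation=[
    [0,0.4,0],
    [0,0.6,0],
    [0,0.7,0],
    [0,0.7,0],
  ],
  rotation=[
    [0,0,0],
    [0,0,0],
    [0,0,0],
    [0,0,0],
  ],
  grip=[1,1,1,1],
)

```text
time_s: 14.1
position: [0.6168, 0.2386, 0.1019]
tcp_rot: [[0.998, -0.002, 0.063], [-0.063, -0.0, 0.998], [-0.002, -1.0, -0.001]]
force: [-0.4, 0.2, -1.8]
opening: 0.133
```

```bash
python3 -c "
from plan import *
where()"
```

```text
t 14.1 tcp C mm [107.7 228.3] z 101.9 jaw rel carton-y 0.0 tilt [-0.002 -1.    -0.001] F [-0.4  0.2 -1.8] open 0.133 q6 -74.9
```

arm_command(
  translation=[
    [0,0.05,0],
    [0,0.1,0],
    [0,0.1,0],
  ],
  rotation=[
    [0,0,0],
    [0,0,0],
    [0,0,0],
  ],
  grip=[1,1,1],
)

```text
time_s: 14.4
position: [0.6174, 0.2389, 0.0947]
tcp_rot: [[0.998, 0.0, 0.063], [-0.063, 0.0, 0.998], [0.0, -1.0, 0.0]]
force: [2.0, -0.2, -1.4]
opening: 0.136
```

arm_command(
  translation=[
    [0,0.03,0],
    [0,0.06,0],
    [0,0.06,0],
  ],
  rotation=[
    [0,0,0],
    [0,0,0],
    [0,0,0],
  ],
  grip=[1,1,1],
)

```text
time_s: 14.7
position: [0.618, 0.2391, 0.0931]
tcp_rot: [[0.998, 0.002, 0.062], [-0.062, 0.0, 0.998], [0.002, -1.0, 0.0]]
force: [-4.0, -1.4, 11.4]
opening: 0.133
```

arm_command(
  translation=[
    [0,0,0],
    [0,0,0],
    [0,0,0],
    [0,0,0],
    [0,0,0],
  ],
  rotation=[
    [0,0,0],
    [0,0,0],
    [0,0,0],
    [0,0,0],
    [0,0,0],
  ],
  grip=[0,0,0,0,0],
)

```text
time_s: 15.2
position: [0.6172, 0.2388, 0.0893]
tcp_rot: [[0.998, -0.001, 0.063], [-0.063, -0.0, 0.998], [-0.001, -1.0, -0.0]]
force: [-0.3, -0.4, 0.3]
opening: 0.464
```

arm_command(
  translation=[
    [0,-1,0],
    [0,-1,0],
    [0,-1,0],
  ],
  rotation=[
    [0,0,0],
    [0,0,0],
    [0,0,0],
  ],
  grip=[0,0,0],
)

```text
time_s: 15.5
position: [0.6207, 0.2396, 0.1747]
tcp_rot: [[0.998, 0.01, 0.063], [-0.063, 0.002, 0.998], [0.01, -1.0, 0.003]]
force: [0.3, -0.1, -0.5]
opening: 0.499
```

arm_command(
  translation=[
    [-0.2,-0.6,-1],
    [-0.2,-0.6,-1],
    [-0.2,-0.6,-1],
  ],
  rotation=[
    [0,0,0],
    [0,0,0],
    [0,0,0],
  ],
  grip=[0,0,0],
)

```text
time_s: 15.8
position: [0.5967, 0.1564, 0.2199]
tcp_rot: [[0.998, 0.003, 0.066], [-0.066, -0.002, 0.998], [0.003, -1.0, -0.001]]
force: [0.1, -0.8, -0.1]
opening: 0.499
```

arm_command(
  translation=[
    [-0.2,0,-1],
    [-0.2,0,-1],
    [-0.2,0,-1],
    [-0.2,0,-1],
  ],
  rotation=[
    [0,0,0],
    [0,0,0],
    [0,0,0],
    [0,0,0],
  ],
  grip=[0,0,0,0],
)

```text
time_s: 16.2
position: [0.5752, 0.0812, 0.2169]
tcp_rot: [[0.998, -0.001, 0.064], [-0.064, 0.001, 0.998], [-0.001, -1.0, 0.001]]
force: [0.5, 0.0, -0.1]
opening: 0.502
```

```bash
python3 -c "
from plan import *
where()
look('S',(107,228),[0,20,-20])
look('S',(-64,266),[0,15])
look('L',(-10,423),[-14,0])
look('S',(152,-270),[13,0])
look('M',(-17,-303),[28,10])
where()"
```

```text
t 16.2 tcp C mm [76.  68.6] z 216.9 jaw rel carton-y -0.09 tilt [-0.001 -1.     0.001] F [ 0.5  0.  -0.1] open 0.502 q6 -89.3
  S top [183.  198.9] yaw rel -85.2 err 0.8
scene fail attempt to get argmax of an empty sequence
  S top [-78.4 238. ] yaw rel 36.2 err 0.8
  S scene [-67.5 262.9] yaw rel 3.3 err 0.83
  L top [-10.6 424.6] yaw rel -14.8 err 0.029
  L scene [ -9.8 421.2] yaw rel -14.0 err 0.406
  S top [ 151.9 -269.2] yaw rel 13.5 err 0.031
  S scene [ 151.  -271.4] yaw rel 13.9 err 0.036
  M top [ -16.7 -302. ] yaw rel 28.2 err 0.039
  M scene [ -17.1 -303.8] yaw rel 28.3 err 0.03
t 16.7 tcp C mm [76.2 69.1] z 217.7 jaw rel carton-y 0.05 tilt [ 0. -1.  0.] F [ 0.8 -0.2  0. ] open 0.499 q6 -89.4
```

```bash
python3 -c "
from plan import *
c=cap('scene');d=cap('top')
a=cv2.resize(c['image'][100:300,330:530],(400,400));b=cv2.resize(d['image'][130:330,110:310],(400,400))
cv2.imwrite('pics/q.png',np.hstack([b,a]))"
```

```text
(no output)
```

View pics/q.png

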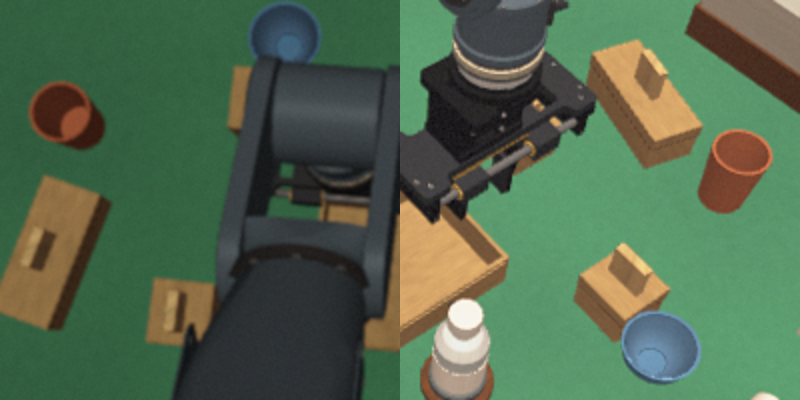

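Box A now stands upright next to the bowl, at about (441,244) in the scene image. It has been knocked over there, and the bowl hasn't moved. I'll fetch box C on the −y side first and measure A with the arm out of the way.

arm_command(
  translation=[
    [0.19,0,-0.85],
    [0.19,0,-0.85],
    [0.19,0,-0.85],
  ],
  rotation=[
    [0,0,0],
    [0,0,0],
    [0,0,0],
  ],
  grip=[0,0,0],
)

```text
time_s: 17.1
position: [0.5872, 0.0097, 0.2179]
tcp_rot: [[0.998, 0.001, 0.066], [-0.066, -0.001, 0.998], [0.001, -1.0, -0.001]]
force: [0.6, 0.5, 0.2]
opening: 0.498
```

arm_command(
  translation=[
    [0.19,0,-0.85],
    [0.19,0,-0.85],
    [0.19,0,-0.85],
  ],
  rotation=[
    [0,0,0],
    [0,0,0],
    [0,0,0],
  ],
  grip=[0,0,0],
)

```text
time_s: 17.4
position: [0.5979, -0.0585, 0.2178]
tcp_rot: [[0.998, 0.001, 0.066], [-0.066, -0.001, 0.998], [0.001, -1.0, -0.0]]
force: [0.1, -0.7, -0.7]
opening: 0.501
```

arm_command(
  translation=[
    [0.19,0,-0.85],
    [0.19,0,-0.85],
    [0.19,0,-0.85],
  ],
  rotation=[
    [0,0,0],
    [0,0,0],
    [0,0,0],
  ],
  grip=[0,0,0],
)

```text
time_s: 17.7
position: [0.6086, -0.1268, 0.2177]
tcp_rot: [[0.998, 0.001, 0.065], [-0.065, -0.0, 0.998], [0.001, -1.0, -0.0]]
force: [-0.1, 0.6, -0.6]
opening: 0.499
```

arm_command(
  translation=[
    [0.19,0,-0.85],
    [0.19,0,-0.85],
    [0.19,0,-0.85],
  ],
  rotation=[
    [0,0,0],
    [0,0,0],
    [0,0,0],
  ],
  grip=[0,0,0],
)

```text
time_s: 18.0
position: [0.6195, -0.1954, 0.2176]
tcp_rot: [[0.998, 0.001, 0.065], [-0.065, 0.0, 0.998], [0.001, -1.0, 0.0]]
force: [0.1, 1.0, 0.0]
opening: 0.499
```

arm_command(
  translation=[
    [0.19,0,-0.85],
    [0.19,0,-0.85],
    [0.19,0,-0.85],
    [0.19,0,-0.85],
  ],
  rotation=[
    [0,-0.227,0],
    [0,-0.227,0],
    [0,-0.227,0],
    [0,-0.227,0],
  ],
  grip=[0,0,0,0],
)

```text
time_s: 18.4
position: [0.6294, -0.2606, 0.2173]
tcp_rot: [[0.985, -0.002, -0.173], [0.173, 0.003, 0.985], [-0.001, -1.0, 0.003]]
force: [-0.3, 1.3, 0.2]
opening: 0.503
```

arm_command(
  translation=[
    [0,0.72,0],
    [0,0.72,0],
    [0,0.72,0],
    [0,0.72,0],
  ],
  rotation=[
    [0,0,0],
    [0,0,0],
    [0,0,0],
    [0,0,0],
  ],
  grip=[0,0,0,0],
)

```text
time_s: 18.8
position: [0.6306, -0.262, 0.1613]
tcp_rot: [[0.985, 0.001, -0.175], [0.175, -0.0, 0.985], [0.001, -1.0, -0.0]]
force: [-0.1, -0.4, 0.7]
opening: 0.497
```

```bash
sed -i 's/(H<100)&(S>80)/(H<130)\&(S>80)/' fit.py; python3 -c "
from plan import *
where()
c=cap('scene');w=atz(c,(441,240),.05);print(toC(w))
look('S',toC(w),[0,20,-20])
look('S',(-64,266),[0,15])"
```

```text
t 18.8 tcp C mm [ 152.8 -270.5] z 161.3 jaw rel carton-y 13.68 tilt [ 0.001 -1.    -0.   ] F [-0.1 -0.4  0.7] open 0.497 q6 -132.0
[178.6 203.9]
  S top [182.4 205.7] yaw rel 0.6 err 0.037
  S scene [180.9 202.1] yaw rel 1.3 err 0.08
  S top [-64.2 268.1] yaw rel 0.4 err 0.046
  S scene [-63.8 264.5] yaw rel -0.5 err 0.028
```

arm_command(
  translation=[
    [-0.015,0.5,0],
    [-0.015,0.98,0],
    [-0.015,0.98,0],
    [-0.015,0.98,0],
    [-0.015,0.98,0],
  ],
  rotation=[
    [0,0,0],
    [0,0,0],
    [0,0,0],
    [0,0,0],
    [0,0,0],
  ],
  grip=[0,0,0,0,0],
)

```text
time_s: 19.55
position: [0.6289, -0.2633, 0.0825]
tcp_rot: [[0.985, 0.0, -0.174], [0.174, -0.0, 0.985], [0.0, -1.0, -0.0]]
force: [-0.6, 0.5, 0.2]
opening: 0.497
```

arm_command(
  translation=[
    [0,0,0],
    [0,0,0],
    [0,0,0],
    [0,0,0],
    [0,0,0],
  ],
  rotation=[
    [0,0,0],
    [0,0,0],
    [0,0,0],
    [0,0,0],
    [0,0,0],
  ],
  grip=[1,1,1,1,1],
)

```text
time_s: 20.05
position: [0.6288, -0.2631, 0.0818]
tcp_rot: [[0.985, 0.0, -0.174], [0.174, -0.0, 0.985], [0.0, -1.0, -0.0]]
force: [0.6, 0.5, -1.3]
opening: 0.138
```

```bash
python3 -c "
from plan import *
where()"
```

```text
t 20.1 tcp C mm [ 151.1 -271.7] z 81.8 jaw rel carton-y 13.63 tilt [ 0. -1. -0.] F [ 0.6  0.5 -1.3] open 0.138 q6 -132.1
```

arm_command(
  translation=[
    [0,-0.8,0],
    [0,-0.8,0],
    [0,-0.8,0],
  ],
  rotation=[
    [0,0,0],
    [0,0,0],
    [0,0,0],
  ],
  grip=[1,1,1],
)

```text
time_s: 20.35
position: [0.6308, -0.2643, 0.1489]
tcp_rot: [[0.985, 0.006, -0.174], [0.174, -0.004, 0.985], [0.005, -1.0, -0.005]]
force: [0.3, -0.5, -1.0]
opening: 0.135
```

arm_command(
  translation=[
    [0,-0.8,0],
    [0,-0.8,0],
    [0,-0.8,0],
    [0,-0.8,0],
  ],
  rotation=[
    [0,0.227,0],
    [0,0.227,0],
    [0,0.227,0],
    [0,0.227,0],
  ],
  grip=[1,1,1,1],
)

```text
time_s: 20.75
position: [0.6277, -0.2625, 0.208]
tcp_rot: [[0.998, -0.003, 0.061], [-0.061, 0.002, 0.998], [-0.003, -1.0, 0.001]]
force: [-0.4, 0.3, -1.6]
opening: 0.135
```

arm_command(
  translation=[
    [-0.5125,0,0.8],
    [-0.5125,0,0.8],
    [-0.5125,0,0.8],
  ],
  rotation=[
    [0,0,0],
    [0,0,0],
    [0,0,0],
  ],
  grip=[1,1,1],
)

```text
time_s: 21.05
position: [0.5876, -0.192, 0.2065]
tcp_rot: [[0.998, -0.009, 0.059], [-0.059, 0.006, 0.998], [-0.009, -1.0, 0.005]]
force: [-1.1, 0.4, -1.9]
opening: 0.133
```

arm_command(
  translation=[
    [-0.5125,0,0.8],
    [-0.5125,0,0.8],
    [-0.5125,0,0.8],
  ],
  rotation=[
    [0,0,0],
    [0,0,0],
    [0,0,0],
  ],
  grip=[1,1,1],
)

```text
time_s: 21.35
position: [0.5513, -0.1267, 0.2075]
tcp_rot: [[0.998, -0.007, 0.059], [-0.059, 0.004, 0.998], [-0.008, -1.0, 0.003]]
force: [-0.1, -1.0, -1.4]
opening: 0.132
```

arm_command(
  translation=[
    [-0.5125,0,0.8],
    [-0.5125,0,0.8],
    [-0.5125,0,0.8],
    [-0.5125,0,0.8],
  ],
  rotation=[
    [0,0,0],
    [0,0,0],
    [0,0,0],
    [0,0,0],
  ],
  grip=[1,1,1,1],
)

```text
time_s: 21.75
position: [0.5186, -0.0643, 0.209]
tcp_rot: [[0.998, 0.0, 0.061], [-0.061, -0.001, 0.998], [0.0, -1.0, -0.001]]
force: [0.4, -1.0, -0.7]
opening: 0.133
```

```bash
cat > held.py <<'E'
import sys
from plan import *
# overlay: nominal box rigid at tool, dims kind, jaw along box y
def held(kind,f,ex=0,zoom=None):
    where();s=bot.read_state();R=np.array(s['tcp_rot']);p=np.array(s['position'])
    a,b,h=DIM[kind];ims=[]
    for n in('scene','top'):
        c=cap(n);im=c['image']
        u,v=proj(c,p)[0].astype(int);r=70;u0,v0=max(0,u-r),max(0,v-r);S=400/(2*r)
        im=cv2.resize(im[v0:v0+2*r,u0:u0+2*r],(400,400),interpolation=cv2.INTER_CUBIC)
        for q in(cub(a,b,0,.056),cub(.044,.012,.056,.102)):
            W=(R[:,[0]]@q[:,[0]].T+R[:,[2]]@q[:,[1]].T-R[:,[1]]@(q[:,[2]].T-.082)).T+p
            uv=((proj(c,W)-[u0,v0]+.5)*S).astype(int)
            for i,j in((0,1),(0,2),(0,4),(1,3),(1,5),(2,3),(2,6),(3,7),(4,5),(4,6),(5,7),(6,7)): cv2.line(im,tuple(map(int,uv[i])),tuple(map(int,uv[j])),(0,0,255),1)
        ims.append(im)
    cv2.imwrite('pics/'+f,np.hstack(ims))
if __name__=='__main__': held(sys.argv[1],sys.argv[2])
E
python3 held.py S h1.png
```

```text
t 21.8 tcp C mm [ 28.7 -80.2] z 209.0 jaw rel carton-y 0.09 tilt [ 0.    -1.    -0.001] F [ 0.4 -1.  -0.7] open 0.133 q6 -105.8
```

View pics/h1.png

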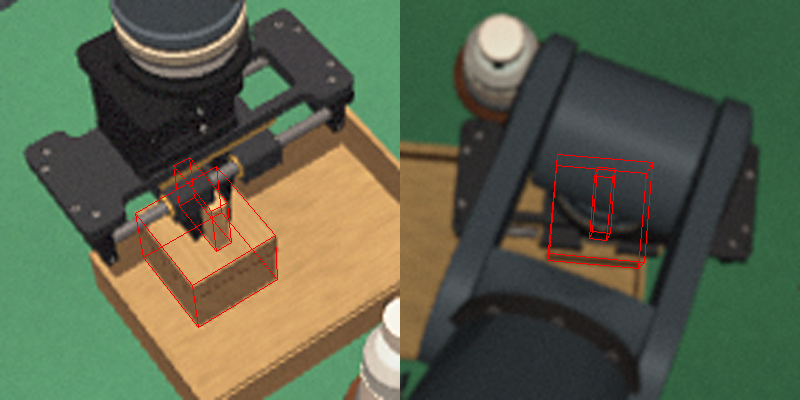

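The held-box overlay matches the picture, so the box is level and centred. Lowering it well clear of the walls.

arm_command(
  translation=[
    [0,0.4,0],
    [0,0.75,0],
    [0,0.75,0],
    [0,0.75,0],
  ],
  rotation=[
    [0,0,0],
    [0,0,0],
    [0,0,0],
    [0,0,0],
  ],
  grip=[1,1,1,1],
)

```text
time_s: 22.25
position: [0.5186, -0.0648, 0.1495]
tcp_rot: [[0.998, -0.001, 0.064], [-0.064, 0.0, 0.998], [-0.001, -1.0, 0.0]]
force: [0.2, -0.5, -0.6]
opening: 0.134
```

arm_command(
  translation=[
    [0,0.3,0],
    [0,0.5,0],
    [0,0.65,0],
    [0,0.65,0],
    [0,0.65,0],
  ],
  rotation=[
    [0,0,0],
    [0,0,0],
    [0,0,0],
    [0,0,0],
    [0,0,0],
  ],
  grip=[1,1,1,1,1],
)

```text
time_s: 22.75
position: [0.5188, -0.0642, 0.0985]
tcp_rot: [[0.998, 0.002, 0.063], [-0.063, -0.001, 0.998], [0.002, -1.0, -0.0]]
force: [0.2, 0.1, -1.4]
opening: 0.134
```

```bash
python3 -c "
from plan import *
where()"
```

```text
t 22.8 tcp C mm [ 28.9 -80. ] z 98.5 jaw rel carton-y 0.0 tilt [ 0.002 -1.    -0.   ] F [ 0.2  0.1 -1.4] open 0.134 q6 -105.7
```

arm_command(
  translation=[
    [0,0.1,0],
    [0,0.1,0],
  ],
  rotation=[
    [0,0,0],
    [0,0,0],
  ],
  grip=[1,1],
)

```text
time_s: 22.95
position: [0.518, -0.0638, 0.0897]
tcp_rot: [[0.998, 0.0, 0.063], [-0.063, -0.0, 0.998], [0.0, -1.0, -0.0]]
force: [0.3, 0.2, -1.4]
opening: 0.138
```

arm_command(
  translation=[
    [0.05,0,0],
    [0.09,0,0],
    [0.09,0,0],
  ],
  rotation=[
    [0,0,0],
    [0,0,0],
    [0,0,0],
  ],
  grip=[1,1,1],
)

```text
time_s: 23.25
position: [0.5263, -0.0645, 0.0901]
tcp_rot: [[0.998, 0.002, 0.062], [-0.062, -0.001, 0.998], [0.002, -1.0, -0.001]]
force: [0.4, 0.8, -1.4]
opening: 0.133
```

arm_command(
  translation=[
    [0.02,0,0],
    [0.04,0,0],
    [0.04,0,0],
  ],
  rotation=[
    [0,0,0],
    [0,0,0],
    [0,0,0],
  ],
  grip=[1,1,1],
)

```text
time_s: 23.55
position: [0.5287, -0.0645, 0.0898]
tcp_rot: [[0.998, 0.0, 0.063], [-0.063, -0.0, 0.998], [0.0, -1.0, -0.0]]
force: [0.1, -0.5, -2.0]
opening: 0.136
```

```bash
python3 -c "
from plan import *
where()"
```

```text
t 23.6 tcp C mm [ 38.8 -79.7] z 89.8 jaw rel carton-y 0.01 tilt [ 0. -1. -0.] F [ 0.1 -0.5 -2. ] open 0.136 q6 -105.4
```

arm_command(
  translation=[
    [0,0.02,-0.03],
    [0,0.04,-0.03],
    [0,0.04,-0.03],
  ],
  rotation=[
    [0,0,0],
    [0,0,0],
    [0,0,0],
  ],
  grip=[1,1,1],
)

```text
time_s: 23.85
position: [0.5283, -0.0671, 0.0867]
tcp_rot: [[0.998, 0.0, 0.063], [-0.063, -0.0, 0.998], [0.0, -1.0, -0.0]]
force: [0.1, -0.9, 1.2]
opening: 0.14
```

arm_command(
  translation=[
    [0,0,0],
    [0,0,0],
    [0,0,0],
    [0,0,0],
  ],
  rotation=[
    [0,0,0],
    [0,0,0],
    [0,0,0],
    [0,0,0],
  ],
  grip=[0.2,0.2,0.2,0.2],
)

```text
time_s: 24.25
position: [0.5282, -0.0668, 0.0865]
tcp_rot: [[0.998, -0.0, 0.063], [-0.063, 0.0, 0.998], [-0.0, -1.0, 0.0]]
force: [-1.0, 0.3, -0.1]
opening: 0.372
```

```bash
python3 -c "
from plan import *
where()"
```

```text
t 24.2 tcp C mm [ 38.4 -82. ] z 86.5 jaw rel carton-y 0.01 tilt [-0. -1.  0.] F [-1.   0.3 -0.1] open 0.372 q6 -105.7
```

arm_command(
  translation=[
    [0,-0.5,0],
    [0,-0.95,0],
    [0,-0.95,0],
    [0,-0.95,0],
  ],
  rotation=[
    [0,0,0],
    [0,0,0],
    [0,0,0],
    [0,0,0],
  ],
  grip=[0.2,0.2,0.2,0.2],
)

```text
time_s: 24.65
position: [0.5286, -0.0669, 0.1633]
tcp_rot: [[0.998, 0.002, 0.063], [-0.063, -0.001, 0.998], [0.002, -1.0, -0.0]]
force: [-0.5, 0.7, -0.2]
opening: 0.4
```

arm_command(
  translation=[
    [-0.231,0,-0.92],
    [-0.231,0,-0.92],
    [-0.231,0,-0.92],
  ],
  rotation=[
    [0,0,0],
    [0,0,0],
    [0,0,0],
  ],
  grip=[0,0,0],
)

```text
time_s: 24.95
position: [0.5039, -0.1413, 0.1611]
tcp_rot: [[0.998, -0.003, 0.066], [-0.066, 0.001, 0.998], [-0.003, -1.0, 0.0]]
force: [-0.8, 0.1, -0.7]
opening: 0.493
```

arm_command(
  translation=[
    [-0.231,0,-0.92],
    [-0.231,0,-0.92],
    [-0.231,0,-0.92],
  ],
  rotation=[
    [0,0,0],
    [0,0,0],
    [0,0,0],
  ],
  grip=[0,0,0],
)

```text
time_s: 25.25
position: [0.4814, -0.2133, 0.1614]
tcp_rot: [[0.998, -0.001, 0.066], [-0.066, 0.001, 0.998], [-0.001, -1.0, 0.0]]
force: [-0.5, -0.1, 0.1]
opening: 0.5
```

arm_command(
  translation=[
    [-0.231,0,-0.92],
    [-0.231,0,-0.92],
    [-0.231,0,-0.92],
    [-0.231,0,-0.92],
    [-0.231,0,-0.92],
  ],
  rotation=[
    [0,-0.472,0],
    [0,-0.472,0],
    [0,-0.472,0],
    [0,-0.472,0],
    [0,-0.472,0],
  ],
  grip=[0,0,0,0,0],
)

```text
time_s: 25.75
position: [0.4589, -0.2821, 0.1615]
tcp_rot: [[0.908, -0.002, -0.418], [0.418, 0.002, 0.908], [-0.0, -1.0, 0.003]]
force: [-0.8, -0.4, 0.3]
opening: 0.5
```

```bash
python3 -c "
from plan import *
where()
look('S',(181.5,204),[0,15])
look('L',(-10,423),[-14,0])
look('S',(-64,266),[0,15])
c=cap('top');s=cap('scene')
a=cv2.resize(c['image'][220:320,255:395],(400,286));b=cv2.resize(s['image'][165:305,240:400],(400,350))
cv2.imwrite('pics/c1.png',np.hstack([cv2.copyMakeBorder(a,0,64,0,0,0),b]))"
```

```text
t 25.8 tcp C mm [ -17.2 -301.3] z 161.5 jaw rel carton-y 28.33 tilt [-0.    -1.     0.003] F [-0.8 -0.4  0.3] open 0.5 q6 -158.2
  S top [182.4 205.8] yaw rel 0.7 err 0.036
  S scene [181.1 202.3] yaw rel 1.1 err 0.079
  L top [-10.8 424.6] yaw rel -14.8 err 0.031
  L scene [ -9.8 421.4] yaw rel -14.5 err 0.025
  S top [-64.4 268. ] yaw rel 0.1 err 0.046
  S scene [-63.7 264.9] yaw rel -0.3 err 0.03
```

View pics/c1.png

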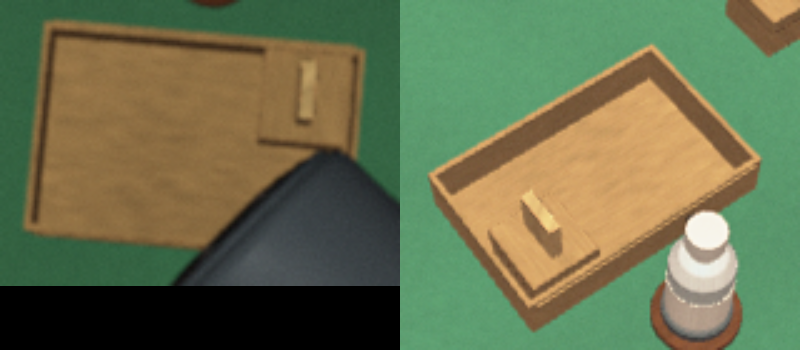

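Box C sits squarely in the far −y corner in both views. Grasping the medium box.

arm_command(
  translation=[
    [0,0.5,-0.01],
    [0,0.98,-0.01],
    [0,0.98,-0.01],
    [0,0.98,-0.01],
    [0,0.98,-0.01],
  ],
  rotation=[
    [0,0,0],
    [0,0,0],
    [0,0,0],
    [0,0,0],
    [0,0,0],
  ],
  grip=[0,0,0,0,0],
)

```text
time_s: 26.65
position: [0.4599, -0.2848, 0.0855]
tcp_rot: [[0.908, 0.001, -0.418], [0.418, -0.001, 0.908], [0.001, -1.0, -0.001]]
force: [-0.3, 0.1, 0.8]
opening: 0.496
```

arm_command(
  translation=[
    [0,0,0],
    [0,0,0],
    [0,0,0],
    [0,0,0],
    [0,0,0],
  ],
  rotation=[
    [0,0,0],
    [0,0,0],
    [0,0,0],
    [0,0,0],
    [0,0,0],
  ],
  grip=[1,1,1,1,1],
)

```text
time_s: 27.15
position: [0.4596, -0.2846, 0.0844]
tcp_rot: [[0.908, 0.0, -0.418], [0.418, -0.0, 0.908], [0.0, -1.0, -0.001]]
force: [1.1, -0.6, -1.4]
opening: 0.137
```

```bash
python3 -c "
from plan import *
where()"
```

```text
t 27.1 tcp C mm [ -16.4 -303.8] z 84.4 jaw rel carton-y 28.33 tilt [ 0.    -1.    -0.001] F [ 1.1 -0.6 -1.4] open 0.137 q6 -158.3
```

arm_command(
  translation=[
    [0,-0.8,0],
    [0,-0.8,0],
    [0,-0.8,0],
  ],
  rotation=[
    [0,0,0],
    [0,0,0],
    [0,0,0],
  ],
  grip=[1,1,1],
)

```text
time_s: 27.45
position: [0.4605, -0.2854, 0.1499]
tcp_rot: [[0.908, 0.003, -0.418], [0.418, -0.003, 0.908], [0.002, -1.0, -0.004]]
force: [0.0, -0.3, -3.0]
opening: 0.136
```

arm_command(
  translation=[
    [0,-0.85,0],
    [0,-0.85,0],
    [0,-0.85,0],
    [0,-0.85,0],
    [0,-0.85,0],
  ],
  rotation=[
    [0,0.657,0],
    [0,0.657,0],
    [0,0.657,0],
    [0,0.657,0],
    [0,0.657,0],
  ],
  grip=[1,1,1,1,1],
)

```text
time_s: 27.95
position: [0.4585, -0.2836, 0.2147]
tcp_rot: [[0.966, -0.002, 0.258], [-0.258, 0.002, 0.966], [-0.003, -1.0, 0.002]]
force: [-0.2, -0.9, -3.1]
opening: 0.137
```

arm_command(
  translation=[
    [0,0,0],
    [0,0,0],
    [0,0,0],
    [0,0,0],
    [0,0,0],
  ],
  rotation=[
    [0,0.657,0],
    [0,0.657,0],
    [0,0.657,0],
    [0,0.657,0],
    [0,0.657,0],
  ],
  grip=[1,1,1,1,1],
)

```text
time_s: 28.45
position: [0.4584, -0.2836, 0.2143]
tcp_rot: [[0.582, -0.003, 0.813], [-0.813, 0.003, 0.582], [-0.004, -1.0, -0.001]]
force: [0.3, 0.5, -2.8]
opening: 0.141
```

arm_command(
  translation=[
    [0,0,0],
    [0,0,0],
    [0,0,0],
    [0,0,0],
    [0,0,0],
  ],
  rotation=[
    [0,0.658,0],
    [0,0.658,0],
    [0,0.658,0],
    [0,0.658,0],
    [0,0.658,0],
  ],
  grip=[1,1,1,1,1],
)

```text
time_s: 28.95
position: [0.4584, -0.2836, 0.2144]
tcp_rot: [[-0.067, -0.003, 0.998], [-0.998, 0.003, -0.067], [-0.002, -1.0, -0.003]]
force: [-0.1, -0.4, -1.8]
opening: 0.138
```

```bash
python3 -c "
from plan import *
where()"
```

```text
t 28.9 tcp C mm [ -17.6 -302.8] z 214.4 jaw rel carton-y -90.27 tilt [-0.002 -1.    -0.003] F [-0.1 -0.4 -1.8] open 0.138 q6 -39.8
```

arm_command(
  translation=[
    [-0.938,0,0.112],
    [-0.938,0,0.112],
    [-0.938,0,0.112],
  ],
  rotation=[
    [0,0,0],
    [0,0,0],
    [0,0,0],
  ],
  grip=[1,1,1],
)

```text
time_s: 29.25
position: [0.4714, -0.2058, 0.2143]
tcp_rot: [[-0.059, -0.005, 0.998], [-0.998, 0.005, -0.059], [-0.005, -1.0, -0.005]]
force: [-0.8, 0.2, -2.3]
opening: 0.135
```

arm_command(
  translation=[
    [-0.938,0,0.112],
    [-0.938,0,0.112],
    [-0.938,0,0.112],
  ],
  rotation=[
    [0,0,0],
    [0,0,0],
    [0,0,0],
  ],
  grip=[1,1,1],
)

```text
time_s: 29.55
position: [0.4856, -0.1329, 0.2149]
tcp_rot: [[-0.059, -0.003, 0.998], [-0.998, 0.002, -0.059], [-0.002, -1.0, -0.004]]
force: [0.3, 0.2, -1.7]
opening: 0.135
```

arm_command(
  translation=[
    [-0.938,0,0.112],
    [-0.938,0,0.112],
    [-0.938,0,0.112],
  ],
  rotation=[
    [0,0,0],
    [0,0,0],
    [0,0,0],
  ],
  grip=[1,1,1],
)

```text
time_s: 29.85
position: [0.5, -0.0597, 0.2153]
tcp_rot: [[-0.06, -0.002, 0.998], [-0.998, 0.001, -0.06], [-0.001, -1.0, -0.002]]
force: [-0.5, -1.0, -1.7]
opening: 0.137
```

arm_command(
  translation=[
    [-0.938,0,0.112],
    [-0.938,0,0.112],
    [-0.938,0,0.112],
  ],
  rotation=[
    [0,0,0],
    [0,0,0],
    [0,0,0],
  ],
  grip=[1,1,1],
)

```text
time_s: 30.15
position: [0.5143, 0.0138, 0.2155]
tcp_rot: [[-0.06, -0.0, 0.998], [-0.998, 0.0, -0.06], [-0.0, -1.0, -0.0]]
force: [-0.7, -0.5, -1.3]
opening: 0.134
```

arm_command(
  translation=[
    [-0.938,0,0.112],
    [-0.938,0,0.112],
    [-0.938,0,0.112],
    [-0.938,0,0.112],
  ],
  rotation=[
    [0,0,0],
    [0,0,0],
    [0,0,0],
    [0,0,0],
  ],
  grip=[1,1,1,1],
)

```text
time_s: 30.55
position: [0.5278, 0.0857, 0.2156]
tcp_rot: [[-0.062, -0.001, 0.998], [-0.998, -0.001, -0.062], [0.001, -1.0, -0.001]]
force: [1.1, -0.3, -2.3]
opening: 0.138
```

```bash
python3 held.py M h2.png
```

```text
t 30.6 tcp C mm [28.4 70.2] z 215.6 jaw rel carton-y -89.97 tilt [ 0.001 -1.    -0.001] F [ 1.1 -0.3 -2.3] open 0.138 q6 0.9
```

View pics/h2.png

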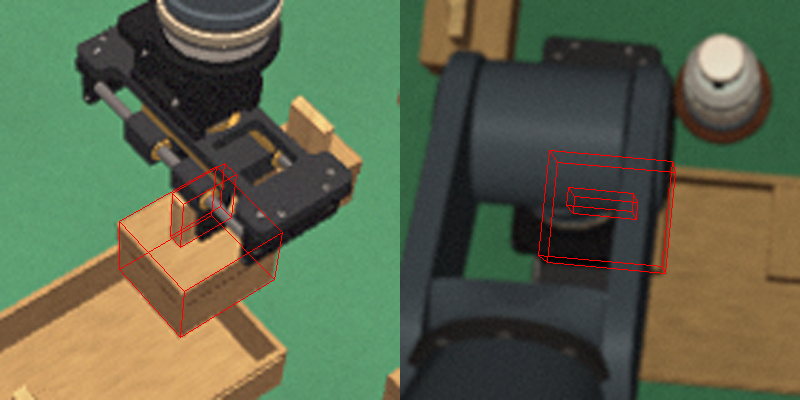

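The medium box is held level and matches the overlay. Lowering it.

arm_command(
  translation=[
    [-0.01,0.4,0],
    [-0.01,0.75,0],
    [-0.01,0.75,0],
    [-0.01,0.75,0],
  ],
  rotation=[
    [0,0,0],
    [0,0,0],
    [0,0,0],
    [0,0,0],
  ],
  grip=[1,1,1,1],
)

```text
time_s: 31.05
position: [0.5277, 0.0869, 0.1561]
tcp_rot: [[-0.064, -0.001, 0.998], [-0.998, -0.0, -0.064], [0.0, -1.0, -0.001]]
force: [-0.4, -1.2, -1.4]
opening: 0.137
```

arm_command(
  translation=[
    [0,0.3,0],
    [0,0.5,0],
    [0,0.7,0],
    [0,0.8,0],
    [0,0.8,0],
  ],
  rotation=[
    [0,0,0],
    [0,0,0],
    [0,0,0],
    [0,0,0],
    [0,0,0],
  ],
  grip=[1,1,1,1,1],
)

```text
time_s: 31.55
position: [0.5281, 0.0876, 0.0924]
tcp_rot: [[-0.063, 0.0, 0.998], [-0.998, -0.0, -0.063], [0.0, -1.0, 0.0]]
force: [-0.5, 0.4, -2.6]
opening: 0.135
```

arm_command(
  translation=[
    [0,0,0.05],
    [0,0,0.09],
    [0,0,0.09],
  ],
  rotation=[
    [0,0,0],
    [0,0,0],
    [0,0,0],
  ],
  grip=[1,1,1],
)

```text
time_s: 31.85
position: [0.5366, 0.0874, 0.0932]
tcp_rot: [[-0.063, 0.003, 0.998], [-0.998, -0.0, -0.063], [-0.0, -1.0, 0.003]]
force: [-0.5, 0.0, -2.3]
opening: 0.137
```

```bash
python3 -c "
from plan import *
where()"
```

```text
t 31.9 tcp C mm [37.1 72.4] z 93.2 jaw rel carton-y -90.0 tilt [-0.    -1.     0.003] F [-0.5  0.  -2.3] open 0.137 q6 1.1
```

arm_command(
  translation=[
    [0,0.04,0],
    [0,0.055,0],
    [0,0.055,0],
  ],
  rotation=[
    [0,0,0],
    [0,0,0],
    [0,0,0],
  ],
  grip=[1,1,1],
)

```text
time_s: 32.15
position: [0.5357, 0.0875, 0.0892]
tcp_rot: [[-0.062, 0.002, 0.998], [-0.998, -0.0, -0.062], [0.0, -1.0, 0.002]]
force: [0.5, -0.9, 8.2]
opening: 0.137
```

arm_command(
  translation=[
    [0,0,0],
    [0,0,0],
    [0,0,0],
    [0,0,0],
  ],
  rotation=[
    [0,0,0],
    [0,0,0],
    [0,0,0],
    [0,0,0],
  ],
  grip=[0.2,0.2,0.2,0.2],
)

```text
time_s: 32.55
position: [0.5347, 0.0876, 0.0876]
tcp_rot: [[-0.063, -0.0, 0.998], [-0.998, -0.0, -0.063], [0.0, -1.0, -0.0]]
force: [0.2, -0.1, 0.4]
opening: 0.37
```

arm_command(
  translation=[
    [0,-0.5,0],
    [0,-0.9,0],
    [0,-0.9,0],
    [0,-0.9,0],
  ],
  rotation=[
    [0,0,0],
    [0,0,0],
    [0,0,0],
    [0,0,0],
  ],
  grip=[0.2,0.2,0.2,0.2],
)

```text
time_s: 32.95
position: [0.535, 0.0875, 0.1602]
tcp_rot: [[-0.063, 0.001, 0.998], [-0.998, -0.0, -0.063], [0.0, -1.0, 0.001]]
force: [-0.2, -0.8, -0.9]
opening: 0.398
```

arm_command(
  translation=[
    [-0.82,0,0.905],
    [-0.82,0,0.905],
    [-0.82,0,0.905],
  ],
  rotation=[
    [0,0,0],
    [0,0,0],
    [0,0,0],
  ],
  grip=[0,0,0],
)

```text
time_s: 33.25
position: [0.6156, 0.1514, 0.1584]
tcp_rot: [[-0.06, 0.005, 0.998], [-0.998, 0.002, -0.06], [-0.002, -1.0, 0.005]]
force: [-0.6, -0.7, 0.4]
opening: 0.491
```

arm_command(
  translation=[
    [-0.82,0,0.905],
    [-0.82,0,0.905],
    [-0.82,0,0.905],
    [-0.82,0,0.905],
  ],
  rotation=[
    [0,-0.505,0],
    [0,-0.505,0],
    [0,-0.505,0],
    [0,-0.505,0],
  ],
  grip=[0,0,0,0],
)

```text
time_s: 33.65
position: [0.6868, 0.21, 0.1566]
tcp_rot: [[0.455, -0.004, 0.891], [-0.891, -0.001, 0.455], [-0.001, -1.0, -0.004]]
force: [-0.4, -0.2, -0.7]
opening: 0.496
```

arm_command(
  translation=[
    [0,0,0],
    [0,0,0],
    [0,0,0],
    [0,0,0],
  ],
  rotation=[
    [0,-0.505,0],
    [0,-0.505,0],
    [0,-0.505,0],
    [0,-0.505,0],
  ],
  grip=[0,0,0,0],
)

```text
time_s: 34.05
position: [0.6859, 0.2088, 0.157]
tcp_rot: [[0.841, -0.005, 0.541], [-0.541, -0.001, 0.841], [-0.004, -1.0, -0.003]]
force: [0.4, 0.6, 0.6]
opening: 0.501
```

arm_command(
  translation=[
    [0,0,0],
    [0,0,0],
    [0,0,0],
    [0,0,0],
    [0,0,0],
  ],
  rotation=[
    [0,-0.505,0],
    [0,-0.505,0],
    [0,-0.505,0],
    [0,-0.505,0],
    [0,-0.505,0],
  ],
  grip=[0,0,0,0,0],
)

```text
time_s: 34.55
position: [0.686, 0.2088, 0.1574]
tcp_rot: [[0.999, -0.004, 0.047], [-0.047, -0.001, 0.999], [-0.004, -1.0, -0.001]]
force: [0.4, 0.3, 0.2]
opening: 0.493
```

```bash
python3 -c "
from plan import *
where()"
```

```text
t 34.5 tcp C mm [178.7 203. ] z 157.4 jaw rel carton-y 0.89 tilt [-0.004 -1.    -0.001] F [0.4 0.3 0.2] open 0.493 q6 -79.3
```

arm_command(
  translation=[
    [0.04,0.4,0.0125],
    [0.04,0.93,0.0125],
    [0.04,0.93,0.0125],
    [0.04,0.93,0.0125],
    [0.04,0.93,0.0125],
  ],
  rotation=[
    [0,0,0],
    [0,0,0],
    [0,0,0],
    [0,0,0],
    [0,0,0],
  ],
  grip=[0,0,0,0,0],
)

```text
time_s: 35.05
position: [0.6903, 0.2101, 0.085]
tcp_rot: [[0.999, -0.001, 0.048], [-0.048, -0.0, 0.999], [-0.001, -1.0, -0.0]]
force: [-0.6, 0.2, 0.4]
opening: 0.499
```

arm_command(
  translation=[
    [0,0,0],
    [0,0,0],
    [0,0,0],
    [0,0,0],
    [0,0,0],
  ],
  rotation=[
    [0,0,0],
    [0,0,0],
    [0,0,0],
    [0,0,0],
    [0,0,0],
  ],
  grip=[1,1,1,1,1],
)

```text
time_s: 35.55
position: [0.6908, 0.2097, 0.0857]
tcp_rot: [[0.999, -0.0, 0.047], [-0.047, -0.001, 0.999], [-0.0, -1.0, -0.001]]
force: [-3.7, 5.5, -0.9]
opening: 0.137
```

```bash
python3 -c "
from plan import *
where()"
```

```text
t 35.5 tcp C mm [183.4 204.2] z 85.7 jaw rel carton-y 0.91 tilt [-0.    -1.    -0.001] F [-3.7  5.5 -0.9] open 0.137 q6 -79.2
```

arm_command(
  translation=[
    [0,-0.83,0],
    [0,-0.83,0],
    [0,-0.83,0],
  ],
  rotation=[
    [0,0,0],
    [0,0,0],
    [0,0,0],
  ],
  grip=[1,1,1],
)

```text
time_s: 35.85
position: [0.6937, 0.2108, 0.1558]
tcp_rot: [[0.999, 0.009, 0.047], [-0.047, 0.001, 0.999], [0.009, -1.0, 0.002]]
force: [1.4, 0.2, -1.2]
opening: 0.138
```

arm_command(
  translation=[
    [0,-0.83,0],
    [0,-0.83,0],
    [0,-0.83,0],
  ],
  rotation=[
    [0,0.015,0],
    [0,0.015,0],
    [0,0.015,0],
  ],
  grip=[1,1,1],
)

```text
time_s: 36.15
position: [0.6924, 0.2106, 0.2206]
tcp_rot: [[0.998, 0.006, 0.063], [-0.063, 0.001, 0.998], [0.006, -1.0, 0.001]]
force: [-0.3, 0.4, -2.1]
opening: 0.136
```

arm_command(
  translation=[
    [-0.642,0,-0.892],
    [-0.642,0,-0.892],
    [-0.642,0,-0.892],
  ],
  rotation=[
    [0,0,0],
    [0,0,0],
    [0,0,0],
  ],
  grip=[1,1,1],
)

```text
time_s: 36.45
position: [0.6289, 0.1389, 0.2144]
tcp_rot: [[0.998, -0.012, 0.065], [-0.065, -0.002, 0.998], [-0.012, -1.0, -0.003]]
force: [-0.8, 0.1, -2.5]
opening: 0.133
```

arm_command(
  translation=[
    [-0.642,0,-0.892],
    [-0.642,0,-0.892],
    [-0.642,0,-0.892],
  ],
  rotation=[
    [0,0,0],
    [0,0,0],
    [0,0,0],
  ],
  grip=[1,1,1],
)

```text
time_s: 36.75
position: [0.5745, 0.0719, 0.2155]
tcp_rot: [[0.998, -0.009, 0.066], [-0.066, -0.001, 0.998], [-0.009, -1.0, -0.001]]
force: [-0.0, 0.1, -1.7]
opening: 0.139
```

arm_command(
  translation=[
    [-0.642,0,-0.892],
    [-0.642,0,-0.892],
    [-0.642,0,-0.892],
    [-0.642,0,-0.892],
    [-0.642,0,-0.892],
  ],
  rotation=[
    [0,0,0],
    [0,0,0],
    [0,0,0],
    [0,0,0],
    [0,0,0],
  ],
  grip=[1,1,1,1,1],
)

```text
time_s: 37.25
position: [0.5247, 0.0069, 0.2176]
tcp_rot: [[0.998, 0.001, 0.062], [-0.062, 0.0, 0.998], [0.001, -1.0, 0.001]]
force: [0.7, 0.5, -2.2]
opening: 0.136
```

```bash
python3 held.py S h3.png
```

```text
t 37.2 tcp C mm [30.3 -8.7] z 217.6 jaw rel carton-y 0.03 tilt [ 0.001 -1.     0.001] F [ 0.7  0.5 -2.2] open 0.136 q6 -97.9
```

View pics/h3.png

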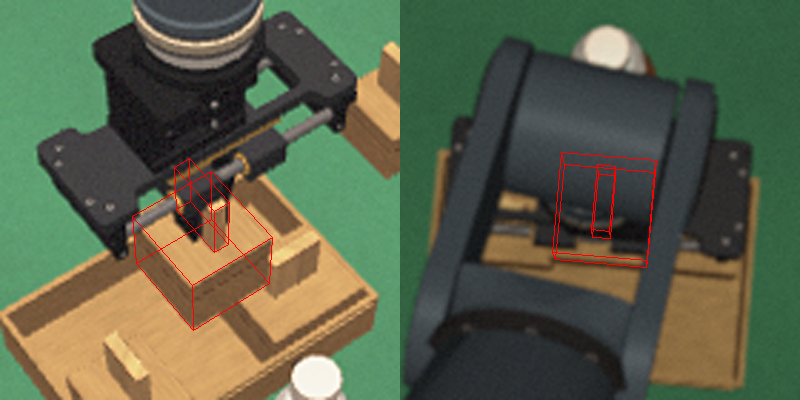

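Held level again. Lowering slowly into the gap, clear of the far rim.

arm_command(
  translation=[
    [-0.02,0.4,-0.014],
    [-0.02,0.75,-0.014],
    [-0.02,0.75,-0.014],
    [-0.02,0.75,-0.014],
  ],
  rotation=[
    [0,0,0],
    [0,0,0],
    [0,0,0],
    [0,0,0],
  ],
  grip=[1,1,1,1],
)

```text
time_s: 37.75
position: [0.5224, 0.0058, 0.158]
tcp_rot: [[0.998, -0.001, 0.062], [-0.062, 0.0, 0.998], [-0.001, -1.0, 0.0]]
force: [0.4, 0.4, -1.9]
opening: 0.134
```

arm_command(
  translation=[
    [0,0.1,0],
    [0,0.2,0],
    [0,0.3,0],
    [0,0.3,0],
  ],
  rotation=[
    [0,0,0],
    [0,0,0],
    [0,0,0],
    [0,0,0],
  ],
  grip=[1,1,1,1],
)

```text
time_s: 38.15
position: [0.5213, 0.0053, 0.1333]
tcp_rot: [[0.998, -0.002, 0.063], [-0.063, 0.0, 0.998], [-0.002, -1.0, 0.0]]
force: [-0.5, 0.6, -3.0]
opening: 0.134
```

```bash
python3 -c "
from plan import *
where()"
```

```text
t 38.1 tcp C mm [ 27.  -10.5] z 133.3 jaw rel carton-y 0.0 tilt [-0.002 -1.     0.   ] F [-0.5  0.6 -3. ] open 0.134 q6 -98.1
```

arm_command(
  translation=[
    [0.01,0.1,0.01],
    [0.01,0.2,0.01],
    [0.01,0.3,0.01],
    [0.01,0.3,0.01],
  ],
  rotation=[
    [0,0,0],
    [0,0,0],
    [0,0,0],
    [0,0,0],
  ],
  grip=[1,1,1,1],
)

```text
time_s: 38.55
position: [0.5219, 0.0061, 0.1088]
tcp_rot: [[0.998, -0.003, 0.063], [-0.063, 0.001, 0.998], [-0.003, -1.0, 0.0]]
force: [-0.8, 0.4, -2.0]
opening: 0.136
```

arm_command(
  translation=[
    [0,0.1,0],
    [0,0.18,0],
    [0,0.18,0],
  ],
  rotation=[
    [0,0,0],
    [0,0,0],
    [0,0,0],
  ],
  grip=[1,1,1],
)

```text
time_s: 38.85
position: [0.5222, 0.0061, 0.0948]
tcp_rot: [[0.998, -0.002, 0.063], [-0.063, 0.0, 0.998], [-0.002, -1.0, 0.0]]
force: [-0.2, -0.1, -1.0]
opening: 0.137
```

```bash
python3 -c "
from plan import *
where()"
```

```text
t 38.9 tcp C mm [27.8 -9.7] z 94.8 jaw rel carton-y 0.01 tilt [-0.002 -1.     0.   ] F [-0.2 -0.1 -1. ] open 0.137 q6 -98.0
```

arm_command(
  translation=[
    [0.07,0,0],
    [0.13,0,0],
    [0.13,0,0],
  ],
  rotation=[
    [0,0,0],
    [0,0,0],
    [0,0,0],
  ],
  grip=[1,1,1],
)

```text
time_s: 39.15
position: [0.535, 0.005, 0.0962]
tcp_rot: [[0.998, 0.003, 0.063], [-0.063, -0.001, 0.998], [0.003, -1.0, -0.0]]
force: [0.7, -1.0, -0.9]
opening: 0.137
```

arm_command(
  translation=[
    [0,0.03,0],
    [0,0.05,0],
    [0,0.05,0],
  ],
  rotation=[
    [0,0,0],
    [0,0,0],
    [0,0,0],
  ],
  grip=[1,1,1],
)

```text
time_s: 39.45
position: [0.5328, 0.0054, 0.0914]
tcp_rot: [[0.998, -0.001, 0.063], [-0.063, 0.0, 0.998], [-0.001, -1.0, 0.0]]
force: [-0.4, -0.7, -1.6]
opening: 0.135
```

```bash
python3 -c "
from plan import *
where()"
```

```text
t 39.5 tcp C mm [38.5 -9.7] z 91.4 jaw rel carton-y 0.01 tilt [-0.001 -1.     0.   ] F [-0.4 -0.7 -1.6] open 0.135 q6 -97.9
```

arm_command(
  translation=[
    [0,0,0],
    [0,0,0],
    [0,0,0],
    [0,0,0],
  ],
  rotation=[
    [0,0,0],
    [0,0,0],
    [0,0,0],
    [0,0,0],
  ],
  grip=[0.2,0.2,0.2,0.2],
)

```text
time_s: 39.85
position: [0.5334, 0.0053, 0.092]
tcp_rot: [[0.998, 0.0, 0.063], [-0.063, -0.0, 0.998], [0.0, -1.0, -0.0]]
force: [0.4, -0.3, 0.5]
opening: 0.369
```

arm_command(
  translation=[
    [0,-0.5,0],
    [0,-0.9,0],
    [0,-0.9,0],
    [0,-0.9,0],
  ],
  rotation=[
    [0,0,0],
    [0,0,0],
    [0,0,0],
    [0,0,0],
  ],
  grip=[0.2,0.2,0.2,0.2],
)

```text
time_s: 40.25
position: [0.5335, 0.0053, 0.1644]
tcp_rot: [[0.998, 0.002, 0.063], [-0.063, -0.0, 0.998], [0.002, -1.0, -0.0]]
force: [-0.0, -0.1, 0.5]
opening: 0.4
```

arm_command(
  translation=[
    [-0.32,0,0.862],
    [-0.32,0,0.862],
    [-0.32,0,0.862],
  ],
  rotation=[
    [0,0,0],
    [0,0,0],
    [0,0,0],
  ],
  grip=[0,0,0],
)

```text
time_s: 40.55
position: [0.509, 0.0782, 0.1622]
tcp_rot: [[0.998, -0.005, 0.059], [-0.059, 0.001, 0.998], [-0.006, -1.0, 0.001]]
force: [0.4, 0.2, -0.6]
opening: 0.492
```

arm_command(
  translation=[
    [-0.32,0,0.862],
    [-0.32,0,0.862],
    [-0.32,0,0.862],
  ],
  rotation=[
    [0,0,0],
    [0,0,0],
    [0,0,0],
  ],
  grip=[0,0,0],
)

```text
time_s: 40.85
position: [0.4892, 0.1477, 0.1626]
tcp_rot: [[0.998, -0.003, 0.059], [-0.059, -0.0, 0.998], [-0.003, -1.0, -0.0]]
force: [-1.2, -1.1, -0.1]
opening: 0.497
```

arm_command(
  translation=[
    [-0.32,0,0.862],
    [-0.32,0,0.862],
    [-0.32,0,0.862],
  ],
  rotation=[
    [0,0,0],
    [0,0,0],
    [0,0,0],
  ],
  grip=[0,0,0],
)

```text
time_s: 41.15
position: [0.469, 0.2174, 0.163]
tcp_rot: [[0.998, -0.001, 0.06], [-0.06, -0.0, 0.998], [-0.001, -1.0, -0.0]]
force: [-0.8, -0.2, -0.6]
opening: 0.5
```

arm_command(
  translation=[
    [-0.32,0,0.862],
    [-0.32,0,0.862],
    [-0.32,0,0.862],
    [-0.32,0,0.862],
  ],
  rotation=[
    [0,0,0],
    [0,0,0],
    [0,0,0],
    [0,0,0],
  ],
  grip=[0,0,0,0],
)

```text
time_s: 41.55
position: [0.4491, 0.2858, 0.1633]
tcp_rot: [[0.998, -0.0, 0.062], [-0.062, -0.001, 0.998], [0.0, -1.0, -0.001]]
force: [-0.6, 0.8, -1.1]
opening: 0.5
```

```bash
python3 -c "
from plan import *
where()
look('L',(-10,423),[-14,0])
c=cap('top');s=cap('scene')
a=cv2.resize(c['image'][220:320,255:395],(400,286));b=cv2.resize(s['image'][165:305,240:400],(400,350))
cv2.imwrite('pics/c2.png',np.hstack([cv2.copyMakeBorder(a,0,64,0,0,0),b]))"
```

```text
t 41.5 tcp C mm [-62.7 264.8] z 163.3 jaw rel carton-y 0.02 tilt [ 0.    -1.    -0.001] F [-0.6  0.8 -1.1] open 0.5 q6 -65.9
  L top [-18.8 425.3] yaw rel -13.8 err 0.555
  L scene [-10.1 421.6] yaw rel -14.3 err 0.026
```

View pics/c2.png

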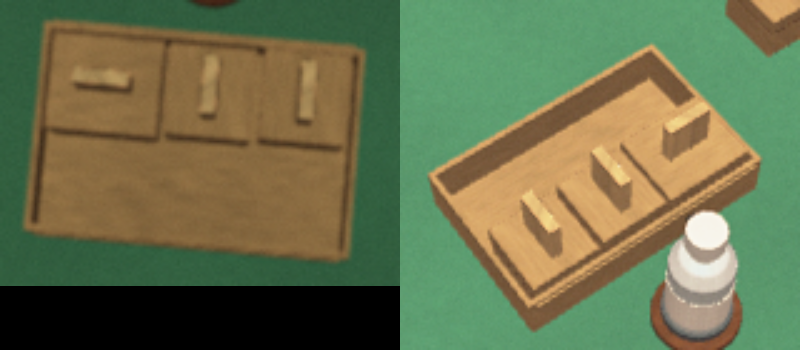

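The far column is full: medium, A and C all sit flat. Grasping B.

arm_command(
  translation=[
    [-0.016,0.5,0.018],
    [-0.016,1,0.018],
    [-0.016,1,0.018],
    [-0.016,1,0.018],
    [-0.016,1,0.018],
  ],
  rotation=[
    [0,0,0],
    [0,0,0],
    [0,0,0],
    [0,0,0],
    [0,0,0],
  ],
  grip=[0,0,0,0,0],
)

```text
time_s: 42.25
position: [0.4476, 0.2882, 0.0845]
tcp_rot: [[0.998, 0.001, 0.063], [-0.063, 0.0, 0.998], [0.001, -1.0, 0.0]]
force: [0.5, -0.6, 0.3]
opening: 0.495
```

arm_command(
  translation=[
    [0,0,0],
    [0,0,0],
    [0,0,0],
    [0,0,0],
    [0,0,0],
  ],
  rotation=[
    [0,0,0],
    [0,0,0],
    [0,0,0],
    [0,0,0],
    [0,0,0],
  ],
  grip=[1,1,1,1,1],
)

```text
time_s: 42.75
position: [0.447, 0.2884, 0.084]
tcp_rot: [[0.998, -0.0, 0.062], [-0.062, -0.0, 0.998], [-0.0, -1.0, -0.0]]
force: [-0.2, 10.6, -4.0]
opening: 0.134
```

```bash
python3 -c "
from plan import *
where()"
```

```text
t 42.8 tcp C mm [-64.9 267.3] z 84.0 jaw rel carton-y 0.02 tilt [-0. -1. -0.] F [-0.2 10.6 -4. ] open 0.134 q6 -65.6
```

arm_command(
  translation=[
    [0,-0.8,0],
    [0,-0.8,0],
    [0,-0.8,0],
  ],
  rotation=[
    [0,0,0],
    [0,0,0],
    [0,0,0],
  ],
  grip=[1,1,1],
)

```text
time_s: 43.05
position: [0.4484, 0.2893, 0.1494]
tcp_rot: [[0.998, 0.004, 0.062], [-0.062, 0.002, 0.998], [0.004, -1.0, 0.002]]
force: [0.1, -0.2, -2.3]
opening: 0.137
```

arm_command(
  translation=[
    [0,-0.8,0],
    [0,-0.8,0],
    [0,-0.8,0],
  ],
  rotation=[
    [0,0,0],
    [0,0,0],
    [0,0,0],
  ],
  grip=[1,1,1],
)

```text
time_s: 43.35
position: [0.4479, 0.289, 0.2127]
tcp_rot: [[0.998, 0.003, 0.063], [-0.063, 0.001, 0.998], [0.003, -1.0, 0.001]]
force: [-0.4, 0.4, -3.6]
opening: 0.141
```

arm_command(
  translation=[
    [0.07,0,-0.873],
    [0.07,0,-0.873],
    [0.07,0,-0.873],
  ],
  rotation=[
    [0,0,0],
    [0,0,0],
    [0,0,0],
  ],
  grip=[1,1,1],
)

```text
time_s: 43.65
position: [0.4463, 0.2161, 0.2095]
tcp_rot: [[0.998, -0.006, 0.066], [-0.066, -0.002, 0.998], [-0.006, -1.0, -0.002]]
force: [-0.5, 0.0, -2.4]
opening: 0.131
```

arm_command(
  translation=[
    [0.07,0,-0.873],
    [0.07,0,-0.873],
    [0.07,0,-0.873],
  ],
  rotation=[
    [0,0,0],
    [0,0,0],
    [0,0,0],
  ],
  grip=[1,1,1],
)

```text
time_s: 43.95
position: [0.4486, 0.1471, 0.2102]
tcp_rot: [[0.998, -0.003, 0.066], [-0.066, -0.0, 0.998], [-0.003, -1.0, -0.001]]
force: [-0.0, 1.2, -2.5]
opening: 0.137
```

arm_command(
  translation=[
    [0.07,0,-0.873],
    [0.07,0,-0.873],
    [0.07,0,-0.873],
  ],
  rotation=[
    [0,0,0],
    [0,0,0],
    [0,0,0],
  ],
  grip=[1,1,1],
)

```text
time_s: 44.25
position: [0.4508, 0.0777, 0.2108]
tcp_rot: [[0.998, -0.001, 0.065], [-0.065, 0.0, 0.998], [-0.001, -1.0, 0.0]]
force: [0.3, -0.4, -3.1]
opening: 0.136
```

arm_command(
  translation=[
    [0.07,0,-0.873],
    [0.07,0,-0.873],
    [0.07,0,-0.873],
  ],
  rotation=[
    [0,0,0],
    [0,0,0],
    [0,0,0],
  ],
  grip=[1,1,1],
)

```text
time_s: 44.55
position: [0.4526, 0.0079, 0.2112]
tcp_rot: [[0.998, 0.0, 0.065], [-0.065, 0.0, 0.998], [0.0, -1.0, 0.0]]
force: [-0.3, -0.2, -2.0]
opening: 0.137
```

arm_command(
  translation=[
    [0.07,0,-0.873],
    [0.07,0,-0.873],
    [0.07,0,-0.873],
    [0.07,0,-0.873],
    [0.07,0,-0.873],
  ],
  rotation=[
    [0,0,0],
    [0,0,0],
    [0,0,0],
    [0,0,0],
    [0,0,0],
  ],
  grip=[1,1,1,1,1],
)

```text
time_s: 45.05
position: [0.4527, -0.0597, 0.2114]
tcp_rot: [[0.998, -0.001, 0.061], [-0.061, 0.001, 0.998], [-0.001, -1.0, 0.001]]
force: [-0.9, -0.1, -2.9]
opening: 0.13
```

```bash
python3 -c "
from plan import *
where()"
```

```text
t 45.0 tcp C mm [-37.4 -79.7] z 211.4 jaw rel carton-y 0.09 tilt [-0.001 -1.     0.001] F [-0.9 -0.1 -2.9] open 0.13 q6 -108.1
```

arm_command(
  translation=[
    [0,0.4,0],
    [0,0.75,0],
    [0,0.75,0],
    [0,0.75,0],
  ],
  rotation=[
    [0,0,0],
    [0,0,0],
    [0,0,0],
    [0,0,0],
  ],
  grip=[1,1,1,1],
)

```text
time_s: 45.45
position: [0.453, -0.0606, 0.1517]
tcp_rot: [[0.998, -0.001, 0.061], [-0.061, 0.001, 0.998], [-0.001, -1.0, 0.001]]
force: [-0.3, 0.5, -1.9]
opening: 0.135
```

arm_command(
  translation=[
    [0,0.1,0],
    [0,0.2,0],
    [0,0.3,0],
    [0,0.3,0],
  ],
  rotation=[
    [0,0,0],
    [0,0,0],
    [0,0,0],
    [0,0,0],
  ],
  grip=[1,1,1,1],
)

```text
time_s: 45.85
position: [0.4526, -0.0615, 0.127]
tcp_rot: [[0.998, -0.002, 0.063], [-0.063, 0.001, 0.998], [-0.002, -1.0, 0.001]]
force: [-0.3, 0.8, -2.1]
opening: 0.137
```

```bash
python3 -c "
from plan import *
where()"
```

```text
t 45.9 tcp C mm [-37.3 -81.5] z 127.0 jaw rel carton-y -0.0 tilt [-0.002 -1.     0.001] F [-0.3  0.8 -2.1] open 0.137 q6 -108.2
```

arm_command(
  translation=[
    [0,0.1,0],
    [0,0.2,0],
    [0,0.3,0],
    [0,0.3,0],
  ],
  rotation=[
    [0,0,0],
    [0,0,0],
    [0,0,0],
    [0,0,0],
  ],
  grip=[1,1,1,1],
)

```text
time_s: 46.25
position: [0.4524, -0.0615, 0.1026]
tcp_rot: [[0.998, -0.002, 0.063], [-0.063, 0.001, 0.998], [-0.003, -1.0, 0.001]]
force: [0.0, 0.2, -1.8]
opening: 0.135
```

arm_command(
  translation=[
    [0,0.1,0],
    [0,0.15,0],
    [0,0.15,0],
  ],
  rotation=[
    [0,0,0],
    [0,0,0],
    [0,0,0],
  ],
  grip=[1,1,1],
)

```text
time_s: 46.55
position: [0.4528, -0.0616, 0.0911]
tcp_rot: [[0.998, -0.001, 0.063], [-0.063, 0.0, 0.998], [-0.001, -1.0, 0.0]]
force: [0.5, -0.3, -2.3]
opening: 0.14
```

```bash
python3 -c "
from plan import *
where()"
```

```text
t 46.5 tcp C mm [-37.1 -81.6] z 91.1 jaw rel carton-y 0.01 tilt [-0.001 -1.     0.   ] F [ 0.5 -0.3 -2.3] open 0.14 q6 -108.2
```

arm_command(
  translation=[
    [0,0,-0.03],
    [0,0.025,-0.03],
    [0,0.025,-0.03],
  ],
  rotation=[
    [0,0,0],
    [0,0,0],
    [0,0,0],
  ],
  grip=[1,1,1],
)

```text
time_s: 46.85
position: [0.4531, -0.0642, 0.0898]
tcp_rot: [[0.998, 0.0, 0.063], [-0.063, -0.0, 0.998], [0.0, -1.0, -0.0]]
force: [-0.1, -0.2, -2.7]
opening: 0.136
```

arm_command(
  translation=[
    [0,0,0],
    [0,0,0],
    [0,0,0],
    [0,0,0],
  ],
  rotation=[
    [0,0,0],
    [0,0,0],
    [0,0,0],
    [0,0,0],
  ],
  grip=[0.2,0.2,0.2,0.2],
)

```text
time_s: 47.25
position: [0.4532, -0.0641, 0.0899]
tcp_rot: [[0.998, 0.0, 0.063], [-0.063, -0.0, 0.998], [0.0, -1.0, -0.0]]
force: [-0.3, 0.1, 0.1]
opening: 0.371
```

arm_command(
  translation=[
    [0,-0.5,0],
    [0,-0.9,0],
    [0,-0.9,0],
    [0,-0.9,0],
  ],
  rotation=[
    [0,0,0],
    [0,0,0],
    [0,0,0],
    [0,0,0],
  ],
  grip=[0.2,0.2,0.2,0.2],
)

```text
time_s: 47.65
position: [0.4533, -0.0642, 0.1623]
tcp_rot: [[0.998, 0.002, 0.063], [-0.063, -0.001, 0.998], [0.002, -1.0, -0.001]]
force: [-0.5, 0.2, 0.0]
opening: 0.402
```

arm_command(
  translation=[
    [0.05,0,0.905],
    [0.05,0,0.905],
    [0.05,0,0.905],
  ],
  rotation=[
    [0,0,0],
    [0,0,0],
    [0,0,0],
  ],
  grip=[0,0,0],
)

```text
time_s: 47.95
position: [0.4601, 0.0102, 0.1605]
tcp_rot: [[0.998, -0.004, 0.059], [-0.059, 0.001, 0.998], [-0.004, -1.0, 0.001]]
force: [-0.9, 0.0, 0.2]
opening: 0.49
```

arm_command(
  translation=[
    [0.05,0,0.905],
    [0.05,0,0.905],
    [0.05,0,0.905],
  ],
  rotation=[
    [0,0,0],
    [0,0,0],
    [0,0,0],
  ],
  grip=[0,0,0],
)

```text
time_s: 48.25
position: [0.4695, 0.0813, 0.1607]
tcp_rot: [[0.998, -0.002, 0.06], [-0.06, 0.0, 0.998], [-0.002, -1.0, 0.0]]
force: [-0.1, -0.4, 1.0]
opening: 0.501
```

arm_command(
  translation=[
    [0.05,0,0.905],
    [0.05,0,0.905],
    [0.05,0,0.905],
  ],
  rotation=[
    [0,0,0],
    [0,0,0],
    [0,0,0],
  ],
  grip=[0,0,0],
)

```text
time_s: 48.55
position: [0.4788, 0.1527, 0.161]
tcp_rot: [[0.998, -0.001, 0.06], [-0.06, -0.0, 0.998], [-0.001, -1.0, -0.0]]
force: [0.7, -0.2, 0.4]
opening: 0.499
```

arm_command(
  translation=[
    [0.05,0,0.905],
    [0.05,0,0.905],
    [0.05,0,0.905],
  ],
  rotation=[
    [0,0,0],
    [0,0,0],
    [0,0,0],
  ],
  grip=[0,0,0],
)

```text
time_s: 48.85
position: [0.4876, 0.2243, 0.1611]
tcp_rot: [[0.998, 0.0, 0.06], [-0.06, -0.0, 0.998], [0.0, -1.0, -0.0]]
force: [-0.7, -0.1, 0.3]
opening: 0.502
```

arm_command(
  translation=[
    [0.05,0,0.905],
    [0.05,0,0.905],
    [0.05,0,0.905],
  ],
  rotation=[
    [0,0,0],
    [0,0,0],
    [0,0,0],
  ],
  grip=[0,0,0],
)

```text
time_s: 49.15
position: [0.4963, 0.2959, 0.1612]
tcp_rot: [[0.998, 0.0, 0.061], [-0.061, -0.0, 0.998], [0.0, -1.0, -0.0]]
force: [-0.3, -0.0, 0.5]
opening: 0.504
```

```bash
python3 -c "
from plan import *
where()
look('L',(-10,423),[-14,0])"
```

```text
t 49.1 tcp C mm [-16.1 278. ] z 161.2 jaw rel carton-y 0.1 tilt [ 0. -1. -0.] F [-0.3 -0.   0.5] open 0.504 q6 -66.7
  L top [-48.8 465.9] yaw rel 9.1 err 0.666
  L scene [-10.4 421.2] yaw rel -14.1 err 0.543
```

arm_command(
  translation=[
    [0.04,0,0.9],
    [0.04,0,0.9],
    [0.04,0,0.9],
  ],
  rotation=[
    [0,0,0],
    [0,0,0],
    [0,0,0],
  ],
  grip=[0,0,0],
)

```text
time_s: 49.55
position: [0.504, 0.3676, 0.1615]
tcp_rot: [[0.998, 0.001, 0.062], [-0.062, 0.0, 0.998], [0.001, -1.0, 0.0]]
force: [0.5, -1.3, 1.2]
opening: 0.503
```

arm_command(
  translation=[
    [0.04,0,0.9],
    [0.04,0,0.9],
    [0.04,0,0.9],
    [0.04,0,0.9],
  ],
  rotation=[
    [0,0.24,0],
    [0,0.24,0],
    [0,0.24,0],
    [0,0.24,0],
  ],
  grip=[0,0,0,0],
)

```text
time_s: 49.95
position: [0.5108, 0.4366, 0.161]
tcp_rot: [[0.951, -0.002, 0.308], [-0.308, -0.003, 0.951], [-0.001, -1.0, -0.003]]
force: [-0.5, -0.2, -0.1]
opening: 0.5
```

```bash
python3 -c "
from plan import *
where()"
```

```text
t 50.0 tcp C mm [-10.5 419.2] z 161.0 jaw rel carton-y -14.35 tilt [-0.001 -1.    -0.003] F [-0.5 -0.2 -0.1] open 0.5 q6 -41.0
```

arm_command(
  translation=[
    [-0.01,0.5,0.04],
    [-0.01,0.98,0.04],
    [-0.01,0.98,0.04],
    [-0.01,0.98,0.04],
    [-0.01,0.98,0.04],
  ],
  rotation=[
    [0,0,0],
    [0,0,0],
    [0,0,0],
    [0,0,0],
    [0,0,0],
  ],
  grip=[0,0,0,0,0],
)

```text
time_s: 50.45
position: [0.5115, 0.4412, 0.0842]
tcp_rot: [[0.951, -0.0, 0.31], [-0.31, -0.001, 0.951], [-0.0, -1.0, -0.001]]
force: [0.6, 0.1, -0.3]
opening: 0.5
```

arm_command(
  translation=[
    [0,0,0],
    [0,0,0],
    [0,0,0],
    [0,0,0],
    [0,0,0],
  ],
  rotation=[
    [0,0,0],
    [0,0,0],
    [0,0,0],
    [0,0,0],
    [0,0,0],
  ],
  grip=[1,1,1,1,1],
)

```text
time_s: 50.95
position: [0.5107, 0.4415, 0.0833]
tcp_rot: [[0.951, -0.002, 0.308], [-0.308, -0.002, 0.951], [-0.001, -1.0, -0.003]]
force: [1.3, 7.7, -6.5]
opening: 0.135
```

```bash
python3 -c "
from plan import *
where()"
```

```text
t 51.0 tcp C mm [-11.  424.2] z 83.3 jaw rel carton-y -14.36 tilt [-0.001 -1.    -0.003] F [ 1.3  7.7 -6.5] open 0.135 q6 -40.6
```

arm_command(
  translation=[
    [0,-0.8,0],
    [0,-0.8,0],
    [0,-0.8,0],
  ],
  rotation=[
    [0,0,0],
    [0,0,0],
    [0,0,0],
  ],
  grip=[1,1,1],
)

```text
time_s: 51.25
position: [0.5133, 0.444, 0.15]
tcp_rot: [[0.951, 0.006, 0.309], [-0.309, 0.004, 0.951], [0.005, -1.0, 0.006]]
force: [0.2, -0.0, -4.5]
opening: 0.133
```

arm_command(
  translation=[
    [0,-0.8,0],
    [0,-0.8,0],
    [0,-0.8,0],
    [0,-0.8,0],
    [0,-0.8,0],
  ],
  rotation=[
    [0,0.63,0],
    [0,0.63,0],
    [0,0.63,0],
    [0,0.63,0],
    [0,0.63,0],
  ],
  grip=[1,1,1,1,1],
)

```text
time_s: 51.75
position: [0.5101, 0.442, 0.2093]
tcp_rot: [[0.559, -0.003, 0.829], [-0.829, -0.002, 0.559], [-0.0, -1.0, -0.003]]
force: [0.1, 0.2, -4.5]
opening: 0.138
```

arm_command(
  translation=[
    [0,0,0],
    [0,0,0],
    [0,0,0],
    [0,0,0],
    [0,0,0],
  ],
  rotation=[
    [0,0.63,0],
    [0,0.63,0],
    [0,0.63,0],
    [0,0.63,0],
    [0,0.63,0],
  ],
  grip=[1,1,1,1,1],
)

```text
time_s: 52.25
position: [0.5101, 0.4419, 0.2089]
tcp_rot: [[-0.067, -0.003, 0.998], [-0.998, -0.002, -0.067], [0.002, -1.0, -0.003]]
force: [0.2, -0.7, -4.2]
opening: 0.137
```

arm_command(
  translation=[
    [0.97,0,-0.07],
    [0.97,0,-0.07],
    [0.97,0,-0.07],
  ],
  rotation=[
    [0,0,0],
    [0,0,0],
    [0,0,0],
  ],
  grip=[1,1,1],
)

```text
time_s: 52.55
position: [0.4983, 0.3612, 0.2088]
tcp_rot: [[-0.065, -0.007, 0.998], [-0.998, -0.005, -0.065], [0.005, -1.0, -0.006]]
force: [0.6, 0.1, -5.1]
opening: 0.137
```

arm_command(
  translation=[
    [0.97,0,-0.07],
    [0.97,0,-0.07],
    [0.97,0,-0.07],
  ],
  rotation=[
    [0,0,0],
    [0,0,0],
    [0,0,0],
  ],
  grip=[1,1,1],
)

```text
time_s: 52.85
position: [0.4884, 0.2852, 0.2097]
tcp_rot: [[-0.065, -0.005, 0.998], [-0.998, -0.003, -0.065], [0.003, -1.0, -0.005]]
force: [0.0, 1.2, -4.0]
opening: 0.139
```

arm_command(
  translation=[
    [0.97,0,-0.07],
    [0.97,0,-0.07],
    [0.97,0,-0.07],
  ],
  rotation=[
    [0,0,0],
    [0,0,0],
    [0,0,0],
  ],
  grip=[1,1,1],
)

```text
time_s: 53.15
position: [0.4788, 0.2092, 0.2103]
tcp_rot: [[-0.065, -0.003, 0.998], [-0.998, -0.001, -0.065], [0.001, -1.0, -0.003]]
force: [-0.0, 0.7, -4.3]
opening: 0.14
```

arm_command(
  translation=[
    [0.97,0,-0.07],
    [0.97,0,-0.07],
    [0.97,0,-0.07],
  ],
  rotation=[
    [0,0,0],
    [0,0,0],
    [0,0,0],
  ],
  grip=[1,1,1],
)

```text
time_s: 53.45
position: [0.4694, 0.1327, 0.2108]
tcp_rot: [[-0.065, -0.001, 0.998], [-0.998, -0.0, -0.065], [0.0, -1.0, -0.001]]
force: [0.2, 0.3, -4.6]
opening: 0.137
```

arm_command(
  translation=[
    [0.97,0,-0.07],
    [0.97,0,-0.07],
    [0.97,0,-0.07],
    [0.97,0,-0.07],
    [0.97,0,-0.07],
  ],
  rotation=[
    [0,0,0],
    [0,0,0],
    [0,0,0],
    [0,0,0],
    [0,0,0],
  ],
  grip=[1,1,1,1,1],
)

```text
time_s: 53.95
position: [0.4597, 0.0584, 0.2112]
tcp_rot: [[-0.062, 0.001, 0.998], [-0.998, 0.001, -0.062], [-0.001, -1.0, 0.001]]
force: [0.1, 0.0, -4.9]
opening: 0.134
```

```bash
python3 held.py L h4.png
```

```text
t 54.0 tcp C mm [-37.8  38.6] z 211.2 jaw rel carton-y -89.94 tilt [-0.001 -1.     0.001] F [ 0.1  0.  -4.9] open 0.134 q6 -3.2
```

View pics/h4.png

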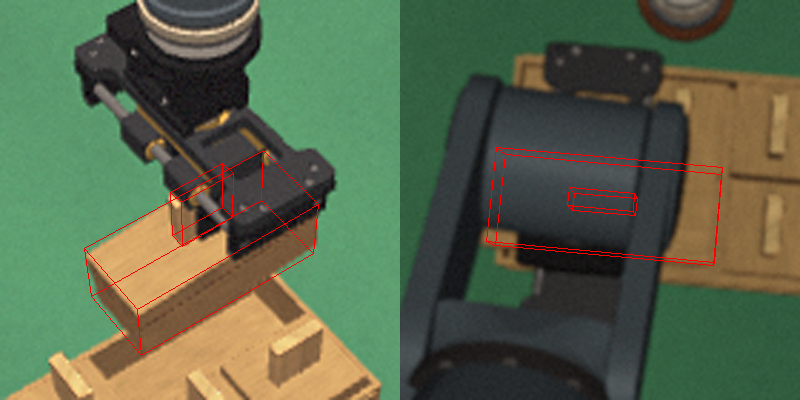

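The long box is held level. B is already in its corner, so I'm lowering the long box into the last slot.

arm_command(
  translation=[
    [0.03,0.4,-0.014],
    [0.03,0.75,-0.014],
    [0.03,0.75,-0.014],
    [0.03,0.75,-0.014],
    [0.03,0.75,-0.014],
  ],
  rotation=[
    [0,0,0],
    [0,0,0],
    [0,0,0],
    [0,0,0],
    [0,0,0],
  ],
  grip=[1,1,1,1,1],
)

```text
time_s: 54.55
position: [0.4591, 0.055, 0.1525]
tcp_rot: [[-0.062, 0.003, 0.998], [-0.998, -0.0, -0.062], [0.0, -1.0, 0.003]]
force: [0.9, 0.0, -3.6]
opening: 0.13
```

```bash
python3 -c "
from plan import *
where()"
```

```text
t 54.5 tcp C mm [-38.2  35.2] z 152.5 jaw rel carton-y -89.95 tilt [ 0.    -1.     0.003] F [ 0.9  0.  -3.6] open 0.13 q6 -3.5
```

arm_command(
  translation=[
    [0,0.05,-0.01],
    [0,0.12,-0.01],
    [0,0.2,-0.01],
    [0,0.28,-0.01],
    [0,0.28,-0.01],
  ],
  rotation=[
    [0,0,0],
    [0,0,0],
    [0,0,0],
    [0,0,0],
    [0,0,0],
  ],
  grip=[1,1,1,1,1],
)

```text
time_s: 55.05
position: [0.4563, 0.0548, 0.128]
tcp_rot: [[-0.063, -0.002, 0.998], [-0.998, 0.0, -0.063], [-0.0, -1.0, -0.002]]
force: [-0.2, -1.2, -4.6]
opening: 0.133
```

```bash
python3 -c "
from plan import *
where()"
```

```text
t 55.0 tcp C mm [-41.   34.8] z 128.0 jaw rel carton-y -90.0 tilt [-0.    -1.    -0.002] F [-0.2 -1.2 -4.6] open 0.133 q6 -3.5
```

arm_command(
  translation=[
    [0,0,0.02],
    [0,0.1,0.02],
    [0,0.2,0.02],
    [0,0.3,0.02],
    [0,0.3,0.02],
  ],
  rotation=[
    [0,0,0],
    [0,0,0],
    [0,0,0],
    [0,0,0],
    [0,0,0],
  ],
  grip=[1,1,1,1,1],
)

```text
time_s: 55.55
position: [0.4577, 0.0547, 0.1037]
tcp_rot: [[-0.063, -0.003, 0.998], [-0.998, 0.0, -0.063], [-0.0, -1.0, -0.003]]
force: [-1.2, -0.2, -5.1]
opening: 0.138
```

```bash
python3 -c "
from plan import *
where()"
```

```text
t 55.5 tcp C mm [-39.6  34.8] z 103.7 jaw rel carton-y -89.99 tilt [-0.    -1.    -0.003] F [-1.2 -0.2 -5.1] open 0.138 q6 -3.5
```

arm_command(
  translation=[
    [0,0.08,0],
    [0,0.14,0],
    [0,0.18,0],
    [0,0.18,0],
  ],
  rotation=[
    [0,0,0],
    [0,0,0],
    [0,0,0],
    [0,0,0],
  ],
  grip=[1,1,1,1],
)

```text
time_s: 55.95
position: [0.4591, 0.0562, 0.0916]
tcp_rot: [[-0.064, 0.002, 0.998], [-0.998, 0.002, -0.064], [-0.002, -1.0, 0.002]]
force: [0.4, 8.9, 7.7]
opening: 0.137
```

arm_command(
  translation=[
    [0,0,0],
    [0,0,0],
    [0,0,0],
    [0,0,0],
  ],
  rotation=[
    [0,0,0],
    [0,0,0],
    [0,0,0],
    [0,0,0],
  ],
  grip=[0.2,0.2,0.2,0.2],
)

```text
time_s: 56.35
position: [0.4587, 0.0545, 0.0905]
tcp_rot: [[-0.063, 0.0, 0.998], [-0.998, -0.0, -0.063], [0.0, -1.0, 0.0]]
force: [0.5, -0.9, 0.3]
opening: 0.371
```

arm_command(
  translation=[
    [0,-0.5,0],
    [0,-1,0],
    [0,-1,0],
    [0,-1,0],
  ],
  rotation=[
    [0,0,0],
    [0,0,0],
    [0,0,0],
    [0,0,0],
  ],
  grip=[0.2,0.2,0.2,0.2],
)

```text
time_s: 56.75
position: [0.459, 0.0545, 0.1712]
tcp_rot: [[-0.063, 0.002, 0.998], [-0.998, -0.0, -0.063], [0.0, -1.0, 0.002]]
force: [-0.7, -1.2, -0.8]
opening: 0.403
```

arm_command(
  translation=[
    [0,-0.8,0],
    [0,-0.8,0],
    [0,-0.8,0],
  ],
  rotation=[
    [0,0,0],
    [0,0,0],
    [0,0,0],
  ],
  grip=[1,1,1],
)

```text
time_s: 57.05
position: [0.4594, 0.0545, 0.235]
tcp_rot: [[-0.063, 0.002, 0.998], [-0.998, -0.0, -0.063], [0.0, -1.0, 0.002]]
force: [0.1, -0.4, 0.7]
opening: 0.209
```

```bash
python3 -c "
from plan import *
where()"
```

```text
t 57.0 tcp C mm [-37.9  34.7] z 235.0 jaw rel carton-y -90.0 tilt [ 0.    -1.     0.002] F [ 0.1 -0.4  0.7] open 0.209 q6 -3.5
```

arm_command(
  translation=[
    [0.15,0,0.787],
    [0.15,0,0.787],
    [0.15,0,0.787],
  ],
  rotation=[
    [0,0,0],
    [0,0,0],
    [0,0,0],
  ],
  grip=[1,1,1],
)

```text
time_s: 57.35
position: [0.5216, 0.038, 0.2322]
tcp_rot: [[-0.064, -0.002, 0.998], [-0.998, 0.0, -0.064], [-0.0, -1.0, -0.002]]
force: [-1.1, -0.3, 0.0]
opening: 0.02
```

arm_command(
  translation=[
    [0.15,0,0.787],
    [0.15,0,0.787],
    [0.15,0,0.787],
  ],
  rotation=[
    [0,0,0],
    [0,0,0],
    [0,0,0],
  ],
  grip=[1,1,1],
)

```text
time_s: 57.65
position: [0.5825, 0.0225, 0.2324]
tcp_rot: [[-0.063, -0.003, 0.998], [-0.998, 0.0, -0.063], [-0.0, -1.0, -0.003]]
force: [0.5, -0.1, 0.0]
opening: 0.008
```

arm_command(
  translation=[
    [0.15,0,0.787],
    [0.15,0,0.787],
    [0.15,0,0.787],
    [0.15,0,0.787],
    [0.15,0,0.787],
  ],
  rotation=[
    [0,0,0],
    [0,0,0],
    [0,0,0],
    [0,0,0],
    [0,0,0],
  ],
  grip=[1,1,1,1,1],
)

```text
time_s: 58.15
position: [0.6424, 0.0078, 0.2339]
tcp_rot: [[-0.062, -0.004, 0.998], [-0.998, 0.001, -0.062], [-0.0, -1.0, -0.004]]
force: [-0.2, -0.0, 0.2]
opening: 0.004
```

```bash
python3 -c "
from plan import *
where()
c=cap('top');s=cap('scene')
a=cv2.resize(c['image'][220:320,255:395],(400,286));b=cv2.resize(s['image'][165:305,240:400],(400,350))
cv2.imwrite('pics/c3.png',np.hstack([cv2.copyMakeBorder(a,0,64,0,0,0),b]))"
```

```text
t 58.1 tcp C mm [147.7  -0.4] z 233.9 jaw rel carton-y -89.96 tilt [-0.    -1.    -0.004] F [-0.2 -0.   0.2] open 0.004 q6 -5.7
```

View pics/c3.png

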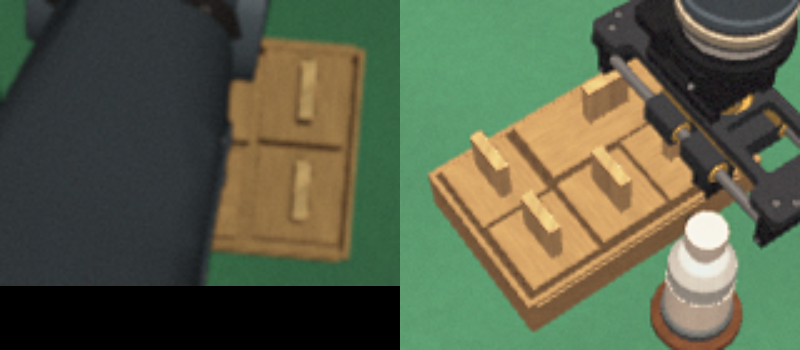

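```bash
python3 - <<'E'
from plan import *
c=cap('scene');u0,v0=240,165;S=5
im=cv2.resize(c['image'][v0:v0+120,u0:u0+150],None,fx=S,fy=S,interpolation=cv2.INTER_CUBIC)
for k,x,y,r in(('L',-38,33.5,1),('S',-36,-84,0),('S',38.4,-82,0),('S',37,-9.7,0)):
    for q in(cub(*DIM[k][:2],0,.056),cub(.044,.012,.056,.102)):
        if r:q=q[:,[1,0,2]]*[-1,1,1]
        q[:,0]+=x/1000;q[:,1]+=y/1000;q[:,:2]=q[:,:2]@RC.T+[CX,CY];q[:,2]+=.005
        t=q[q[:,2]>q[:,2].mean()];uv=((proj(c,t)-[u0,v0]+.5)*S).round().astype(np.int32)
        cv2.polylines(im,[cv2.convexHull(uv)],True,(0,0,255),1)
cv2.imwrite('pics/ov2.png',im)
E
```

```text
(no output)
```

View pics/ov2.png

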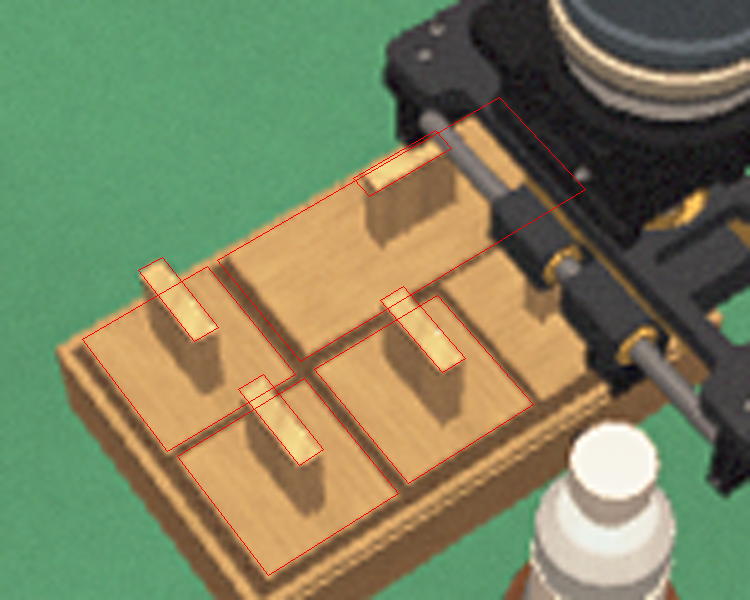

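All the overlays match boxes standing flat on the carton floor. Second spritz.

arm_command(
  translation=[
    [0.01,0.3,0.03],
    [0.01,0.6,0.03],
    [0.01,0.75,0.03],
    [0.01,0.85,0.03],
    [0.01,0.85,0.03],
  ],
  rotation=[
    [0,0,0],
    [0,0,0],
    [0,0,0],
    [0,0,0],
    [0,0,0],
  ],
  grip=[1,1,1,1,1],
)

```text
time_s: 58.8
position: [0.6457, 0.0063, 0.1674]
tcp_rot: [[-0.062, -0.004, 0.998], [-0.998, 0.0, -0.062], [-0.0, -1.0, -0.004]]
force: [-5.2, 0.1, 5.0]
opening: 0.007
```

arm_command(
  translation=[
    [0,0.04,0],
    [0,0.06,0],
    [0,0.06,0],
    [0,0.06,0],
  ],
  rotation=[
    [0,0,0],
    [0,0,0],
    [0,0,0],
    [0,0,0],
  ],
  grip=[1,1,1,1],
)

```text
time_s: 59.2
position: [0.6461, 0.0063, 0.1662]
tcp_rot: [[-0.062, -0.001, 0.998], [-0.998, -0.0, -0.062], [0.0, -1.0, -0.001]]
force: [-9.2, 1.4, 18.6]
opening: 0.004
```

arm_command(
  translation=[
    [0,0.01,0],
    [0,0.01,0],
    [0,0.01,0],
  ],
  rotation=[
    [0,0,0],
    [0,0,0],
    [0,0,0],
  ],
  grip=[1,1,1],
)

```text
time_s: 59.5
position: [0.6461, 0.0063, 0.1662]
tcp_rot: [[-0.062, -0.001, 0.998], [-0.998, -0.0, -0.062], [0.0, -1.0, -0.001]]
force: [-9.6, 0.7, 22.2]
opening: 0.008
```

arm_command(
  translation=[
    [0,-0.4,0],
    [0,-1,0],
    [0,-1,0],
    [0,-1,0],
  ],
  rotation=[
    [0,0,0],
    [0,0,0],
    [0,0,0],
    [0,0,0],
  ],
  grip=[1,1,1,1],
)

```text
time_s: 59.9
position: [0.6483, 0.0059, 0.2433]
tcp_rot: [[-0.063, 0.005, 0.998], [-0.998, -0.001, -0.063], [0.0, -1.0, 0.005]]
force: [-0.9, -0.4, -0.9]
opening: 0.006
```

arm_command(
  translation=[
    [-0.9,-0.5,0],
    [-0.9,-0.5,0],
    [-0.9,-0.5,0],
    [-0.9,-0.5,0],
    [-0.9,-0.5,0],
  ],
  rotation=[
    [0,0,0],
    [0,0,0],
    [0,0,0],
    [0,0,0],
    [0,0,0],
  ],
  grip=[1,1,1,1,1],
)

```text
time_s: 60.4
position: [0.6507, 0.077, 0.279]
tcp_rot: [[-0.063, -0.004, 0.998], [-0.998, -0.0, -0.063], [0.001, -1.0, -0.004]]
force: [-0.3, -0.1, -0.1]
opening: 0.005
```

```bash
python3 - <<'E'
from plan import *
where()
for n in('top','scene'):
    c=cap(n)
    r=models.spot_point(n,'cap_top')
    if r: uv=np.array(r[0]['point'])*[640,480];print(n,'cap',r[0]['conf'],atz(c,uv,.152).round(3),toC(atz(c,uv,.152)))
    for k in('long_box_mid','medium_box_mid','small_box1_mid'):
        print(n,k,[(round(r['conf'],2),*toC(atz(c,np.array(r['point'])*[640,480],.055))) for r in models.spot_point(n,k) if r['conf']>.3])
s=bot.read_state();print(np.abs(s['qvel']).max())
E
```

```text
t 60.4 tcp C mm [151.7  69.2] z 279.0 jaw rel carton-y -90.02 tilt [ 0.001 -1.    -0.004] F [-0.3 -0.1 -0.1] open 0.005 q6 0.6
top long_box_mid [(0.86, np.float64(-42.3), np.float64(43.8)), (0.7, np.float64(35.2), np.float64(-433.8))]
top medium_box_mid [(0.73, np.float64(41.8), np.float64(71.5))]
top small_box1_mid [(0.62, np.float64(39.1), np.float64(-7.5))]
scene cap 0.65 [0.647 0.012 0.152] [151.6   3.9]
scene long_box_mid [(0.91, np.float64(-36.7), np.float64(43.7))]
scene medium_box_mid [(0.71, np.float64(-44.6), np.float64(48.4)), (0.6, np.float64(40.4), np.float64(71.5))]
scene small_box1_mid [(0.63, np.float64(22.4), np.float64(-6.7))]
0.1504200628790715
```

Everything agrees and the arm is clear of the carton and canister. Handing in.

```bash
python3 -c "
from plan import *
bot.hand_in()"
```

```text
the job is handed in; nothing more can be done
```

I pressed the cap before packing, packed all five gift boxes flat in one layer, pressed the cap again and handed the job in at about 60 s of the 210 s. `bot.hand_in()` reports no verdict, so I can't confirm it passed.

**Cap presses:** both went to the bottom stop, at about 21–22 N with the tool stopping at the same height, z = 0.166 m. The cap was not seen being pressed. The network found it near its raised position afterwards, in the scene view only, because the arm hid it from above.

**Packing:** the far column holds the medium box and two small ones. The near column holds the long box and the third small one. The overlay check before the second press showed the long box and all three small boxes flat on the floor and inside the walls. The medium box was not in that overlay. An earlier picture showed it flat, and later detections put it in its slot in both views.

**Things that went wrong or disagreed:**
- **Failed first placement:** the first small box caught on something while being lowered, probably the far rim. The wrist force reached about 84 N, under the 120 N limit, and the box tilted in the grip. I don't believe the gripper body took that load, since the box is what tilted, but I couldn't measure it.
- **Box that moved:** I set that box back on the table. It was then found upright about 75 mm away, next to the bowl, so I measured it again, regrasped it and packed it without trouble.
- **Network scatter:** the last detections were off by up to about 15 mm and found only one of the three small boxes. I relied on the overlay instead.
- **Bystanders:** I did not measure them again at the end. No contact with any of them showed up.

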